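Consolidate the losses on the painted panels

ROBOT

A 6-joint arm with a two-finger parallel gripper is mounted at the origin on the work surface. World frame = base frame: x ahead of the robot, y to its left, z up, the work surface at z = 0. Lengths are in m, angles in rad, forces in N, time in s.
With the tool pointing down it reaches from about 0.375 to 0.75 m from the base axis. Payload 9 kg.
Tool frame: the origin (TCP) lies midway between the tips of the shut fingers; the grasp point (between the pads) lies 19 mm behind it; z points along the fingers, y is the direction in which the jaws open and shut (so a half turn about z gives the same grasp; the last joint's range is limited). The gripper opens to 85 mm and grips with 20 to 120 N. Pads are 22 mm wide; open, the fingers measure 114 mm over their backs; the gripper's body (76 mm by 85 mm) begins 54 mm behind the grasp point. The pads swing forward as they close: fully open they stand 13 mm farther back than shut.
Start: joints at [-1.423, 0.104, 0.097, 1.564, 0, 1.353], TCP at [0.215, -0.56, 0.231] pointing down, gripper open.
Joint ranges: [-2.99, 2.99], [-0.84, 1.86], [-1.1, 1.16], [-1.84, 2.11], [-1.51, 1.56], [-3.14, 3.14]. Speed limits (rad/s): [2.22, 2.22, 2.57, 3.14, 3.14, 3.14].

INTERFACE

Orientations are given as a 3x3 rotation matrix whose columns are the frame's x, y, z axes.
In Python, from plant import env gives the robot as it stands.
- The arm moves only by the tool play_rows, never from a script. Its argument "commands" is a list of rows, each an object with "dp": the shift along the world's x, y, z in mm, a list of three; "yaw": the turn about the world's z in rad. In form: [{"dp": [tx, ty, tz], "yaw": yaw}, ...]. A call has 1 to 20 rows; each row shifts and turns the commanded pose from where the row before left it; what a row does not reach is not made up. A row lasts 1/8 s, in which the tool goes at most 62.5 mm and 10.7 degrees, less where a joint would pass 70% of its speed; a pose out of reach is approached as far as the arm can. A call with a gripper value outside its range is refused whole. "fingers" is the closure, from 0 (fully open) to 1 (shut), set as the call begins (left out, the last holds). The fingers move at their own pace and stop on an object; "grip_force" is the grip in N (left out, the last holds). Time passes only in rows, so rows that do not move let the fingers close. It gives the time, the measured TCP pose, the force and the opening at its end, in the units of the state.
- env.read_state(): the state, without advancing time (a new reading comes with each control period).
- env.capture(name): name is "scene" or "top"; returns the picture (384x512x3 uint8, red, green, blue); there is no depth.
- env.camera_params(name): a dict with "K" (3x3 intrinsics, pixels), "R" (3x3) and "t" (3): a world point X has camera coordinates R X + t. Camera axes: x right, y down, z forward; pixel columns grow to the right and rows downward; lengths in m; the calibration is good to about 2 mm. A picture is of the moment at which its call begins. camera_params takes no time and is no camera call.
- env.close_job(): hands the job in, once; it reports no verdict.
Trained networks look in the newest picture that a camera, given by its name, has taken for a name from the list of things; names that differ only in an ending like _2 or _b are one class to them, and where a whole thing is asked for, a point or a joint stands for the part that bears it (a point fixed in the world has none). Each returns a list of dicts, best first, with "conf" (0 to 1); they miss things now and then, are a little off and sometimes report something else, mostly with a low value. They report only what shows in the picture. A call takes as long as a camera call. They do not tell look-alikes from the thing itself.
- env.search_frame(thing, camera): "extent" ([left, top, width, height] in pixels, round what is visible of it).
The state is a dict: "clock": time; "joint_positions": joint angles; "qvel": joint speeds; "effort": joint torques, N m; "ee_pos": TCP position; "eef_rot": TCP orientation; "force": force on the tool from outside, world axes, zero at the start; "moment": the same for the moment, N m; "grip_width": finger opening in m.
Only numpy, scipy, OpenCV 4.12 (cv2) and the standard library are available. Lean on these libraries where they do the work, as an engineer would, in place of code of your own. Each camera call takes 0.05 s, during which the arm holds its last target. There are 200 camera calls.

TASK

First slide the small painted panels (two or three) up out of the drying rack and stand them gently side by side on the ledge of the sloping rest, right way up, leaning flat on its back, painted faces out towards you. Then take the brush, dip its bristles in the white cup of consolidant, well below the rim, and touch them lightly for a moment on the white loss of each panel, palest panel first and on to the darkest (cream, rose, green, navy) so that no dark paint is carried onto a paler one; rinse the bristles in the blue cup and lay the brush back across both bars of its rest, bristles pointing as they did at first, with the cups left standing and everything else left alone.

Things in the scene. Friction and masses are not known exactly. Their poses are not given: they have to be found in the camera images.
- panel_cream: small painted wood panel, cream (palest): 9 thick (its x) x 74 wide (its y) x 120 high (its z, up when standing), 80 g. Origin: centre of its bottom edge face, mid-thickness. Painted face looks to its -x. Starts standing in a slot of the rack, painted face to the rack's -x. May be absent (None).
- panel_cream_loss (a point): the loss on the cream (palest) panel: centre of a white round spot with a brown rim, 28 across, on the painted face, 45 above the bottom edge
- panel_rose: small painted wood panel, rose pink: 9 thick (its x) x 74 wide (its y) x 120 high (its z, up when standing), 80 g. Origin: centre of its bottom edge face, mid-thickness. Painted face looks to its -x. Starts standing in a slot of the rack, painted face to the rack's -x. May be absent (None).
- panel_rose_loss (a point): the loss on the rose pink panel: centre of a white round spot with a brown rim, 28 across, on the painted face, 45 above the bottom edge
- panel_green: small painted wood panel, mid green: 9 thick (its x) x 74 wide (its y) x 120 high (its z, up when standing), 80 g. Origin: centre of its bottom edge face, mid-thickness. Painted face looks to its -x. Starts standing in a slot of the rack, painted face to the rack's -x. May be absent (None).
- panel_green_loss (a point): the loss on the mid green panel: centre of a white round spot with a brown rim, 28 across, on the painted face, 45 above the bottom edge
- panel_navy: small painted wood panel, navy blue (darkest): 9 thick (its x) x 74 wide (its y) x 120 high (its z, up when standing), 80 g. Origin: centre of its bottom edge face, mid-thickness. Painted face looks to its -x. Starts standing in a slot of the rack, painted face to the rack's -x. May be absent (None).
- panel_navy_loss (a point): the loss on the navy blue (darkest) panel: centre of a white round spot with a brown rim, 28 across, on the painted face, 45 above the bottom edge
- rack: fixed wooden drying rack 190 (x) x 100 (y) x 55 high, origin under its centre. Four upright slots at its x = -63, -21, +21, +63, each 12 wide in x, floor at z = 10; fins reach z = 55 at both side edges of a panel, so a standing panel (top at z = 130) slides straight up out of it by its top edge. At most three panels stand in it.
- slope: sloping back of the fixed plywood rest, leaning 35 deg from upright, with its cork ledge. Origin: mid-length of the corner of back and ledge, 35 above the table; z runs up the back, y along the ledge, -x points out of the back towards the robot and upwards. Back: plane x = 0, reaches up only to z = 75. Ledge: plane z = 0, x = -20 to 0, y = +-170, square to the back, no lip.
- panel_rest: base of the same fixed rest, 340 along y; origin under it on the table, z up; slope's origin lies 25 ahead (-x) of it. A seated panel has the orientation of the slope frame and its origin at x = -4.5, z = 0, y within +-135 there; its top 45 stands free above the back board. Room for three side by side, about 95 apart.
- brush_rest: fixed brush rest, origin under its centre: two steel bars along its y (110 long, end stops at y = +-49 to 55, 8 high) at its x = -38 and +38, each 12 wide, flat tops at z = 25, on a 100 x 110 base plate with top at z = 6. The brush lies across both bars, bristles to the rest's +x, free between the bars.
- brush: flat brush, 216 long, 55 g, along its x, bristles at +x, z up as it lies. Dark red handle 16 wide (y) x 10 thick (z) from x = -111 to +25, steel ferrule 22 wide to x = 73, bristles to x = 105. Origin: on the underside at the grip place near the centre of mass; the brush's axis is 5 above it.
- brush_tip (a point): end of the bristles, 105 ahead of the brush's origin along its x and 5 above its underside; the bristles give along the brush's x by up to 8 at 0.2 N per mm, then are hard
- cup_white: loose small open ceramic white cup: holds the consolidant. 68 across the rim, 40 high, wall 3, 160 g; origin under its centre, z its axis
- cup_blue: loose small open ceramic blue cup: the rinse. 68 across the rim, 40 high, wall 3, 160 g; origin under its centre, z its axis
- solvent_bottle: bystander, leave alone: amber glass bottle, 60 diameter, 150 tall; origin under its centre
- red_jar: bystander, leave alone: small red jar with white cap, 40 diameter, 45 tall; origin under its centre
- yellow_jar: bystander, leave alone: small yellow jar with white cap, 40 diameter, 45 tall; origin under its centre
- tape_roll: bystander, leave alone: yellow roll of tape lying flat, 90 diameter, 24 tall; origin under its centre
- sponge: bystander, leave alone: orange sponge block 70 x 100 x 30; origin under its centre
- palette_knife: bystander, leave alone: palette knife lying on the table, 150 long, low; origin mid-length
- swab_tin: bystander, leave alone: aluminium tin, 70 diameter, 90 tall; origin under its centre
Not all that is in view belongs to the job. Leave any yellow look-alike of the brush alone.

How it is judged:
On the way, in this order (a step that is already met when the one before it is completed fails the run):
1. every panel leans on the rest, painted face out, let go (x of panel_cream in the frame of slope between -0.013 and 0.002 m and y of panel_cream in the frame of slope between -0.135 and 0.135 m and z of panel_cream in the frame of slope between -0.006 and 0.007 m and z of panel_cream_loss in the frame of slope between 0.035 and 0.055 m and x of each of panel_cream_loss, panel_rose_loss, panel_green_loss, panel_navy_loss in the frame of slope below -0.005 m and angle between the z axis of each of panel_cream, panel_rose, panel_green, panel_navy and the z axis of slope, either way round below 0.12 rad and linear speed of each of panel_cream, panel_rose, panel_green, panel_navy below 0.03 m/s and x of panel_rose in the frame of slope between -0.013 and 0.002 m and y of panel_rose in the frame of slope between -0.135 and 0.135 m and z of panel_rose in the frame of slope between -0.006 and 0.007 m and z of panel_rose_loss in the frame of slope between 0.035 and 0.055 m and x of panel_green in the frame of slope between -0.013 and 0.002 m and y of panel_green in the frame of slope between -0.135 and 0.135 m and z of panel_green in the frame of slope between -0.006 and 0.007 m and z of panel_green_loss in the frame of slope between 0.035 and 0.055 m and x of panel_navy in the frame of slope between -0.013 and 0.002 m and y of panel_navy in the frame of slope between -0.135 and 0.135 m and z of panel_navy in the frame of slope between -0.006 and 0.007 m and z of panel_navy_loss in the frame of slope between 0.035 and 0.055 m and contact force between the fingers and panel_cream below 0.05 N and contact force between the fingers and panel_rose below 0.05 N and contact force between the fingers and panel_green below 0.05 N and contact force between the fingers and panel_navy below 0.05 N), for 0.3 s.
2. the bristles are dipped in the white cup (horizontal distance between brush_tip and cup_white below 0.03 m and z of brush_tip in the frame of cup_white below 0.03 m), for 0.2 s.
3. the bristles touch the loss on the cream (palest) panel (distance between brush_tip and panel_cream_loss below 0.014 m and contact force between brush and panel_cream above 0.1 N), for 0.2 s.
4. the bristles touch the loss on the rose pink panel (distance between brush_tip and panel_rose_loss below 0.014 m and contact force between brush and panel_rose above 0.1 N), for 0.2 s.
5. the bristles touch the loss on the mid green panel (distance between brush_tip and panel_green_loss below 0.014 m and contact force between brush and panel_green above 0.1 N), for 0.2 s.
6. the bristles touch the loss on the navy blue (darkest) panel (distance between brush_tip and panel_navy_loss below 0.014 m and contact force between brush and panel_navy above 0.1 N), for 0.2 s.
7. the bristles are rinsed in the blue cup (horizontal distance between brush_tip and cup_blue below 0.03 m and z of brush_tip in the frame of cup_blue below 0.03 m), for 0.2 s.
At the end, for the whole second after the job is handed in: Panels present stand on the ledge (within 6 mm), back within 8 mm of the slope and parallel within 0.12 rad, right way up, face out, within 135 mm of mid-ledge; brush across both bars, within 50 mm of centre, pointing as at first within 0.5 rad; cups upright; all at rest (x of panel_cream in the frame of slope between -0.013 and 0.002 m and y of panel_cream in the frame of slope between -0.135 and 0.135 m and z of panel_cream in the frame of slope between -0.006 and 0.007 m and z of panel_cream_loss in the frame of slope between 0.035 and 0.055 m and x of each of panel_cream_loss, panel_rose_loss, panel_green_loss, panel_navy_loss in the frame of slope below -0.005 m and angle between the z axis of each of panel_cream, panel_rose, panel_green, panel_navy and the z axis of slope, either way round below 0.12 rad and linear speed of each of panel_cream, panel_rose, panel_green, panel_navy, brush below 0.03 m/s and x of panel_rose in the frame of slope between -0.013 and 0.002 m and y of panel_rose in the frame of slope between -0.135 and 0.135 m and z of panel_rose in the frame of slope between -0.006 and 0.007 m and z of panel_rose_loss in the frame of slope between 0.035 and 0.055 m and x of panel_green in the frame of slope between -0.013 and 0.002 m and y of panel_green in the frame of slope between -0.135 and 0.135 m and z of panel_green in the frame of slope between -0.006 and 0.007 m and z of panel_green_loss in the frame of slope between 0.035 and 0.055 m and x of panel_navy in the frame of slope between -0.013 and 0.002 m and y of panel_navy in the frame of slope between -0.135 and 0.135 m and z of panel_navy in the frame of slope between -0.006 and 0.007 m and z of panel_navy_loss in the frame of slope between 0.035 and 0.055 m and z of brush in the frame of brush_rest between 0.02 and 0.03 m and x of brush in the frame of brush_rest between -0.05 and 0.05 m and y of brush in the frame of brush_rest between -0.05 and 0.05 m and angle between the x axis of brush and the x axis of brush_rest, either way round below 0.5 rad and x of brush_tip in the frame of brush_rest above 0 m and angle between each of cup_white, cup_blue's own z axis and vertical below 0.2 rad); the robot touches nothing.
It fails at once if a panel is dropped or banged onto the ledge (meets it faster than 0.4 m/s) ((x of panel_cream in the frame of slope between -0.03 and 0.005 m and y of panel_cream in the frame of slope between -0.17 and 0.17 m and z of panel_cream in the frame of slope between -0.01 and 0.008 m and linear speed of panel_cream above 0.4 m/s) or (x of panel_rose in the frame of slope between -0.03 and 0.005 m and y of panel_rose in the frame of slope between -0.17 and 0.17 m and z of panel_rose in the frame of slope between -0.01 and 0.008 m and linear speed of panel_rose above 0.4 m/s) or (x of panel_green in the frame of slope between -0.03 and 0.005 m and y of panel_green in the frame of slope between -0.17 and 0.17 m and z of panel_green in the frame of slope between -0.01 and 0.008 m and linear speed of panel_green above 0.4 m/s) or (x of panel_navy in the frame of slope between -0.03 and 0.005 m and y of panel_navy in the frame of slope between -0.17 and 0.17 m and z of panel_navy in the frame of slope between -0.01 and 0.008 m and linear speed of panel_navy above 0.4 m/s)).
It fails at once if the brush is pressed on a panel with more than 15 N (contact force between brush and panel_cream above 15 N or contact force between brush and panel_rose above 15 N or contact force between brush and panel_green above 15 N or contact force between brush and panel_navy above 15 N).
It fails at once if a bystander is moved more than 5 cm (distance of any of solvent_bottle, red_jar, yellow_jar, tape_roll, sponge, palette_knife, swab_tin from where it was at the start of the episode above 0.05 m).
It fails at once if a cup is tipped over (angle between any of cup_white, cup_blue's own z axis and vertical above 0.6 rad).
Of panel_cream, panel_rose, panel_green, panel_navy only 2 to 3 are there at a start; the rules pass over those that are not, and their reading is None.
At some moment in a run one of cup_white, cup_blue, brush may be knocked a few centimetres aside while the robot is not near it.
It also fails if it takes over 208 s, if anything falls off the work surface, if the arm or the gripper's body presses on something with over 40 N, if the wrist force passes 120 N, or if a joint passes its speed limit or range.

## Working session

There is one attempt and no reset: what is moved stays moved. The work goes in short steps, Python scripts to look and compute and a tool call to move; the robot and the scene stay as the last step left them, time stands still between calls to the robot, and variables do not carry over. Pictures are saved under pics/ and viewed, about 12 in all and at most 16, crops included, and the job is handed in when it is done.

Besides the shell and the picture viewer there is one more tool, called by a JSON object that holds its "fn" and its "kwargs". play_rows: Moves the arm, as the interface text tells. Its arguments: {"type":"object","properties":{"commands":{"type":"array"},"fingers":{"type":"number"},"grip_force":{"type":"number"}},"required":["commands"]}

```bash
mkdir -p pics; ls
cat > h.py <<'E'
import numpy as np, cv2
from plant import env
def snap(cam,fn):
    im=env.capture(cam); cv2.imwrite('pics/'+fn,im[:,:,::-1]); return im
def ray(cam,u,v):
    p=env.camera_params(cam);K,R,t=map(np.array,(p['K'],p['R'],p['t']))
    d=R.T@np.linalg.solve(K,[u,v,1.]);return -R.T@t,d
def onz(cam,u,v,z):
    o,d=ray(cam,u,v);return o+d*(z-o[2])/d[2]
def proj(cam,X):
    p=env.camera_params(cam);K,R,t=map(np.array,(p['K'],p['R'],p['t']))
    c=(R@np.atleast_2d(X).T).T+t;q=(K@c.T).T;return q[:,:2]/q[:,2:]
E
python3 - <<'E'
from h import *
a=snap('scene','s0.png');b=snap('top','t0.png')
for c in('scene','top'):
    p=env.camera_params(c);print(c,np.round(p['K'],1).tolist(),np.round(-np.array(p['R']).T@p['t'],3),np.round(p['R'],3).tolist())
for n in 'panel_cream panel_rose panel_green panel_navy rack slope panel_rest brush_rest brush cup_white cup_blue solvent_bottle red_jar yellow_jar tape_roll sponge palette_knife swab_tin'.split():
    for c in('scene','top'):
        r=env.search_frame(n,c);print(n,c,[(np.round(x['extent']).astype(int).tolist(),round(x['conf'],2)) for x in r[:3]])
s=env.read_state();print(s)
E
```

```text
pics
scene [[356.2, 0.0, 253.6], [0.0, 356.2, 191.4], [0.0, 0.0, 1.0]] [ 1.259 -0.165  0.62 ] [[0.198, 0.98, -0.004], [0.571, -0.119, -0.812], [-0.797, 0.158, -0.583]]
top [[383.5, 0.0, 257.9], [0.0, 383.5, 193.1], [0.0, 0.0, 1.0]] [ 0.406 -0.008  1.335] [[0.024, -1.0, 0.007], [-0.996, -0.025, -0.083], [0.083, -0.005, -0.997]]
panel_cream scene []
panel_cream top [([126, 202, 21, 20], 0.35)]
panel_rose scene [([133, 165, 32, 7], 0.82), ([329, 160, 29, 42], 0.55)]
panel_rose top [([232, 193, 18, 42], 0.65), ([352, 147, 26, 28], 0.64), ([131, 176, 87, 68], 0.17)]
panel_green scene [([132, 176, 32, 7], 0.73)]
panel_green top [([124, 202, 25, 21], 0.65), ([327, 208, 24, 5], 0.52)]
panel_navy scene [([131, 183, 37, 41], 0.85), ([330, 163, 28, 39], 0.69), ([87, 230, 40, 51], 0.52)]
panel_navy top [([323, 196, 28, 4], 0.45)]
rack scene [([135, 177, 39, 54], 0.87), ([87, 230, 41, 51], 0.59), ([186, 203, 143, 25], 0.29)]
rack top [([321, 192, 31, 55], 0.84)]
slope scene [([185, 205, 143, 20], 0.88), ([134, 168, 29, 7], 0.53)]
slope top [([210, 156, 101, 34], 0.66)]
panel_rest scene [([187, 20
[... 1473 characters left out ...]
0,
        3.02660043e-05,  1.35310282e+00]), 'qvel': array([ 1.51625947e-05, -2.64032166e-04, -5.11585982e-04,  4.84003814e-04,
       -1.02029126e-03, -1.28415092e-03]), 'effort': array([-7.94153075e-04, -5.56743836e+01,  5.03768814e+01,  6.58164881e-04,
       -4.06050794e-04,  1.41511634e-05]), 'ee_pos': array([ 0.2146329 , -0.56032887,  0.23133349]), 'eef_rot': array([[ 9.33844799e-01,  3.57678472e-01,  4.38169284e-05],
       [ 3.57678475e-01, -9.33844795e-01, -8.85913816e-05],
       [ 9.23098048e-06,  9.84029730e-05, -9.99999995e-01]]), 'force': array([-0.27373993,  0.03314933,  0.02028589]), 'moment': array([-0.04876022,  0.0198255 ,  0.0217265 ]), 'grip_width': 0.08535770745119893}
```

Run:
```python
import cv2
t=cv2.imread('pics/t0.png')
c=t[90:270,110:390];cv2.imwrite('pics/t0c.png',cv2.resize(c,None,fx=2.85,fy=2.85,interpolation=cv2.INTER_CUBIC))
s=cv2.imread('pics/s0.png')
c=s[130:320,80:440];cv2.imwrite('pics/s0c.png',cv2.resize(c,None,fx=2.2,fy=2.2,interpolation=cv2.INTER_CUBIC))
```

```text
(no output)
```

View pics/t0c.png

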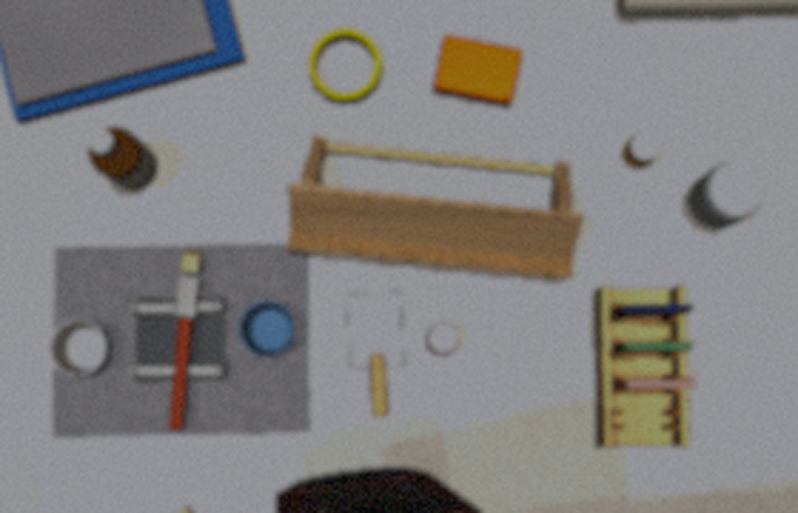

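View pics/s0c.png

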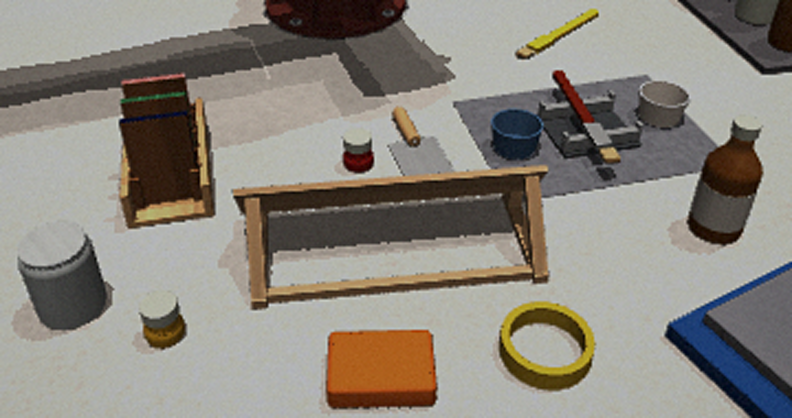

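The top view shows three panels in the rack (crop x≈650): navy y≈310, green y≈347 and rose y≈384. Cream is absent. The rest is at crop (290–580, 150–277), the red-handled brush at (185, 340), the white cup at (82, 348) and the blue cup at (268, 328). The yellow brush in the scene view (560, 32) is the look-alike.

```bash
cat > m1.py <<'E'
from h import *
im=cv2.imread('pics/t0.png');b,g,r=[im[:,:,i].astype(int) for i in range(3)]
reg=np.zeros(b.shape,bool);reg[190:235,318:358]=1
ms={'navy':(b-r>15)&(b-g>15)&reg,'green':(g-r>20)&(g-b>10)&reg,'rose':(r-g>30)&(b>100)&reg}
for n,m in ms.items():
    v,u=np.nonzero(m)
    P=np.array([onz('top',a+0.,c+0.,.130)[:2] for a,c in zip(u,v)])
    c=P.mean(0);w,V=np.linalg.eigh(np.cov(P.T));d=V[:,1]*np.sign(V[1,1])
    q=(P-c)@d
    print(n,len(u),u.min(),u.max(),v.min(),v.max(),np.round(c,4),'yaw',round(np.arctan2(-d[0],d[1]),3),'len',np.ptp(q).round(4))
f=lambda x,y,z:onz('top',110+x/2.85-.3,90+y/2.85-.3,z).round(4)
print('rack',[f(*p,.055) for p in((597,288),(687,288),(688,446),(597,446))])
print('ledge',f(290,250,.0465),f(571,277,.0465));print('top',f(292,186,.0964),f(580,214,.0964))
print('wc',f(82,348,.04),'bc',f(268,328,.04))
print('bars',[f(*p,.025) for p in((137,308),(223,307),(136,372),(222,370))])
print('brush',f(191,253,.03),f(177,430,.03))
E
python3 m1.py
python3 - <<'E'
import cv2,numpy as np
t=cv2.imread('pics/t0.png')
k=lambda a,f:cv2.resize(a,None,fx=f,fy=f,interpolation=cv2.INTER_CUBIC)
A=k(t[185:250,315:360],8);B=k(t[145:195,205:320],4)
C=k(t[170:250,120:225],4)
o=np.zeros((540,800,3),'u1');o[:520,:360]=A;o[:200,365:800]=B[:,:435];o[205:525,370:790]=C
cv2.imwrite('pics/c1.png',o)
E
```

```text
navy 38 329 349 197 199 [ 0.4958 -0.271 ] yaw 0.067 len 0.0633
green 42 329 352 210 212 [ 0.4545 -0.2739] yaw 0.035 len 0.0725
rose 8 341 350 224 224 [ 0.4154 -0.2919] yaw 0.024 len 0.0283
rack [array([ 0.525 , -0.2197,  0.055 ]), array([ 0.5277, -0.3258,  0.055 ]), array([ 0.343 , -0.3277,  0.055 ]), array([ 0.3405, -0.2217,  0.055 ])]
ledge [0.5621 0.1438 0.0465] [ 0.5382 -0.1901  0.0465]
top [0.6299 0.1381 0.0964] [ 0.6058 -0.1925  0.0964]
wc [0.4403 0.3861 0.04  ] bc [0.4693 0.1674 0.04  ]
bars [array([0.4902, 0.3272, 0.025 ]), array([0.4939, 0.2243, 0.025 ]), array([0.4136, 0.3249, 0.025 ]), array([0.4185, 0.2225, 0.025 ])]
brush [0.5575 0.2643 0.03  ] [0.3463 0.2721 0.03  ]
```

View pics/c1.png

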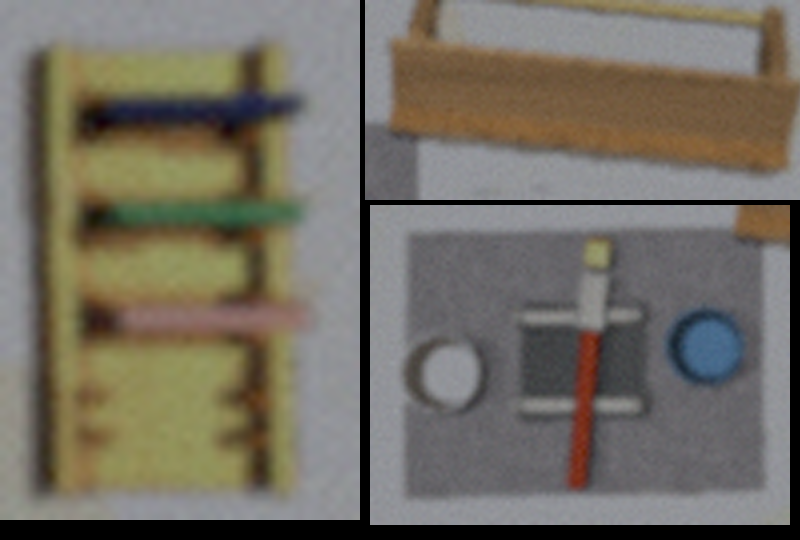

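```bash
cat > ov.py <<'E'
from h import *
def fr(x,y,z,yaw):
    c,s=np.cos(yaw),np.sin(yaw);return np.array([[c,-s,0],[s,c,0],[0,0,1]]),np.array([x,y,z])
Rz,o=fr(.568,-.0245,.035,-.072);a=np.radians(35);c,s=np.cos(a),np.sin(a)
RS=Rz@np.array([[c,0,s],[0,1,0],[-s,0,c]])
def S(x,y,z):return o+RS@[x/1e3,y/1e3,z/1e3]
Rr,orr=fr(.434,-.2737,0,.013)
def K(x,y,z):return orr+Rr@[x/1e3,y/1e3,z/1e3]
Lns=[[S(0,-170,75),S(0,170,75)],[S(0,-170,0),S(0,170,0)],[S(-20,-170,0),S(-20,170,0)],[S(-20,-170,0),S(0,-170,0),S(0,-170,75)],[S(-20,170,0),S(0,170,0),S(0,170,75)]]
q=[K(x,y,55) for x,y in((-95,-50),(95,-50),(95,50),(-95,50),(-95,-50))];Lns.append(q)
for x in(-21,21,63):
  Lns.append([K(x+i,j,130) for i,j in((-4.5,-37),(4.5,-37),(4.5,37),(-4.5,37),(-4.5,-37))])
if __name__=='__main__':
  out=[]
  for cam,f,(x0,y0,x1,y1) in(('top','t0.png',(205,140,365,255)),('scene','s0.png',(125,150,335,275))):
    im=cv2.imread('pics/'+f);k=4 if cam=='top' else 3
    im=cv2.resize(im[y0:y1,x0:x1],None,fx=k,fy=k,interpolation=cv2.INTER_CUBIC)
    im=cv2.convertScaleAbs(im,alpha=1.3)
    for l in Lns:
      p=(proj(cam,np.array(l))-[x0,y0]+.5)*k-.5
      cv2.polylines(im,[np.int32(p*16)],False,(255,0,255),1,cv2.LINE_AA,4)
    cv2.imwrite('pics/ov_%s.png'%cam,im)
E
python3 ov.py
```

```text
(no output)
```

View pics/ov_top.png

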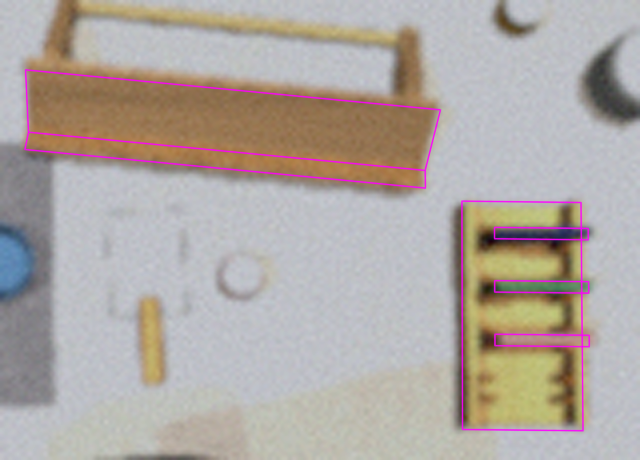

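View pics/ov_scene.png

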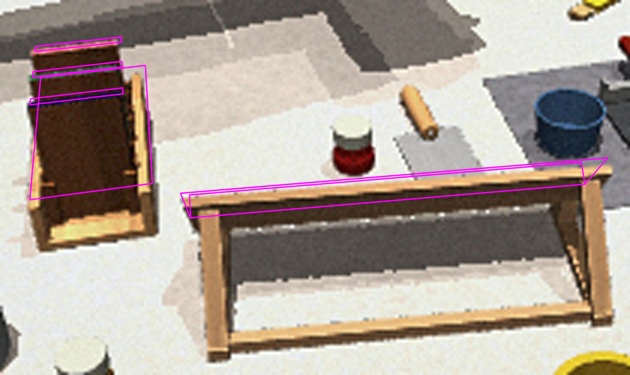

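{"fn": "play_rows", "kwargs": {"commands": [{"dp": [28, 29, 0], "yaw": -0.035}, {"dp": [28, 29, 0], "yaw": -0.035}, {"dp": [28, 29, 0], "yaw": -0.035}, {"dp": [28, 29, 0], "yaw": -0.035}, {"dp": [28, 29, 0], "yaw": -0.035}, {"dp": [28, 29, 0], "yaw": -0.035}, {"dp": [28, 29, 0], "yaw": -0.035}, {"dp": [28, 28, 0], "yaw": -0.035}, {"dp": [29, 28, 0], "yaw": -0.035}, {"dp": [29, 28, 0], "yaw": -0.038}, {"dp": [0, 0, 0], "yaw": 0}, {"dp": [0, 0, 0], "yaw": 0}], "fingers": 0, "grip_force": 20}}

```text
clock: 3.4
ee_pos: [0.4965, -0.2735, 0.2313]
eef_rot: [[1.0, 0.013, -0.0], [0.013, -1.0, -0.0], [-0.0, 0.0, -1.0]]
force: [-0.5, -0.7, 0.8]
grip_width: 0.0856
```

The overlays match: the panel tops line up with the model boxes, and the rest lines up to about 1 px. The gripper is above the navy panel, so I'm descending.

{"fn": "play_rows", "kwargs": {"commands": [{"dp": [0, 0, -25], "yaw": 0}, {"dp": [0, 0, -25], "yaw": 0}, {"dp": [0, 0, -20], "yaw": 0}, {"dp": [0, 0, -20], "yaw": 0}, {"dp": [0, 0, -16], "yaw": 0}, {"dp": [0, 0, -16], "yaw": 0}, {"dp": [0, 0, -16], "yaw": 0}, {"dp": [0, 0, 0], "yaw": 0}, {"dp": [0, 0, 0], "yaw": 0}]}}

```text
clock: 4.53
ee_pos: [0.4969, -0.2735, 0.0938]
eef_rot: [[1.0, 0.013, 0.0], [0.013, -1.0, -0.001], [0.0, 0.001, -1.0]]
force: [-0.3, -0.4, 0.4]
grip_width: 0.0857
```

{"fn": "play_rows", "kwargs": {"commands": [{"dp": [0, 0, 0], "yaw": 0}, {"dp": [0, 0, 0], "yaw": 0}, {"dp": [0, 0, 0], "yaw": 0}, {"dp": [0, 0, 0], "yaw": 0}, {"dp": [0, 0, 0], "yaw": 0}], "fingers": 1, "grip_force": 30}}

```text
clock: 5.15
ee_pos: [0.4972, -0.2738, 0.0945]
eef_rot: [[1.0, 0.013, 0.001], [0.013, -1.0, -0.001], [0.001, 0.001, -1.0]]
force: [-0.3, -0.1, 6.6]
grip_width: 0.0732
```

{"fn": "play_rows", "kwargs": {"commands": [{"dp": [0, 0, 5], "yaw": 0}, {"dp": [0, 0, 10], "yaw": 0}, {"dp": [0, 0, 15], "yaw": 0}, {"dp": [0, 0, 20], "yaw": 0}, {"dp": [0, 0, 25], "yaw": 0}, {"dp": [0, 0, 25], "yaw": 0}, {"dp": [0, 0, 25], "yaw": 0}, {"dp": [0, 0, 20], "yaw": 0}, {"dp": [0, 0, 0], "yaw": 0}, {"dp": [0, 0, 0], "yaw": 0}]}}

```text
clock: 6.4
ee_pos: [0.4965, -0.2733, 0.238]
eef_rot: [[1.0, 0.013, -0.0], [0.013, -1.0, 0.0], [-0.0, -0.0, -1.0]]
force: [-0.3, 0.5, -2.6]
grip_width: 0.0734
```

Run:
```python
from h import *
s=env.read_state();print(s['ee_pos'],s['force'],s['grip_width'],s['joint_positions'].round(2))
im=snap('scene','s1.png')
cv2.imwrite('pics/s1c.png',cv2.resize(im[60:260,80:300,::-1],None,fx=3,fy=3,interpolation=cv2.INTER_CUBIC))
from ov import S
for y in(110,0,-110): print(y,S(-4.5,y,0).round(4),S(-4.5,y,104).round(4))
```

```text
[ 0.49654027 -0.27325068  0.23798605] [-0.30946715  0.53297096 -2.60636559] 0.07343754476538096 [-0.73  0.    0.01  1.57 -0.    2.4 ]
110 [0.5722 0.0855 0.0376] [0.6317 0.0812 0.1228]
0 [ 0.5643 -0.0242  0.0376] [ 0.6238 -0.0285  0.1228]
-110 [ 0.5564 -0.1339  0.0376] [ 0.6159 -0.1382  0.1228]
```

View pics/s1c.png

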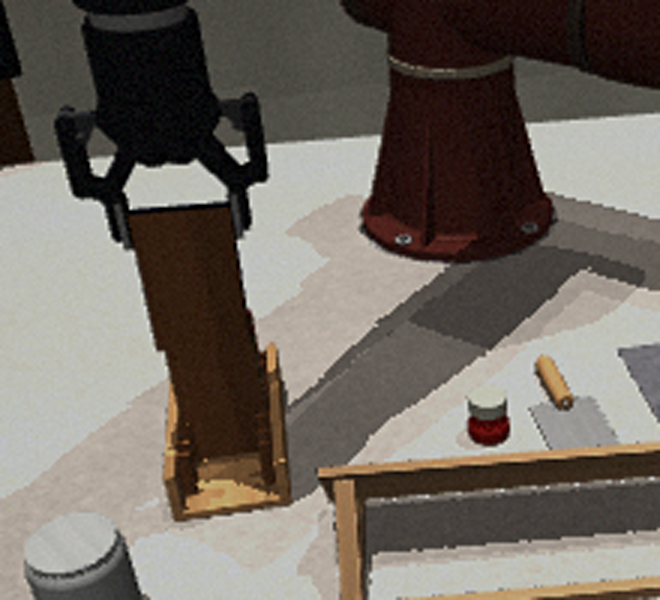

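{"fn": "play_rows", "kwargs": {"commands": [{"dp": [0, 12, 0], "yaw": 0}, {"dp": [0, 24, 0], "yaw": 0}, {"dp": [6, 30, 0], "yaw": 0}, {"dp": [6, 30, 0], "yaw": -0.01}, {"dp": [6, 30, 0], "yaw": -0.01}, {"dp": [6, 30, 0], "yaw": -0.01}, {"dp": [6, 30, 0], "yaw": -0.01}, {"dp": [7, 30, 0], "yaw": -0.01}, {"dp": [7, 30, 0], "yaw": -0.01}, {"dp": [8, 30, 0], "yaw": -0.01}, {"dp": [8, 30, 0], "yaw": -0.01}, {"dp": [7, 26, 0], "yaw": -0.005}, {"dp": [4, 18, 0], "yaw": 0}, {"dp": [2, 8.5, 0], "yaw": 0}, {"dp": [0, 0, 0], "yaw": 0}, {"dp": [0, 0, 0], "yaw": 0}]}}

```text
clock: 8.45
ee_pos: [0.5695, 0.0845, 0.2383]
eef_rot: [[0.997, -0.073, -0.0], [-0.073, -0.997, -0.0], [-0.0, 0.0, -1.0]]
force: [0.3, 0.7, -1.1]
grip_width: 0.0731
```

{"fn": "play_rows", "kwargs": {"commands": [{"dp": [0, 0, -20], "yaw": 0}, {"dp": [0, 0, -20], "yaw": 0}, {"dp": [0, 0, -20], "yaw": 0}, {"dp": [0, 0, -15], "yaw": 0}, {"dp": [0, 0, -10], "yaw": 0}, {"dp": [0, 0, -8], "yaw": 0}, {"dp": [0, 0, -5], "yaw": 0}, {"dp": [0, 0, 0], "yaw": 0}, {"dp": [0, 0, 0], "yaw": 0}]}}

```text
clock: 9.57
ee_pos: [0.5699, 0.0852, 0.1408]
eef_rot: [[0.997, -0.072, 0.001], [-0.072, -0.997, -0.0], [0.001, 0.0, -1.0]]
force: [0.1, 0.8, -1.0]
grip_width: 0.0735
```

{"fn": "play_rows", "kwargs": {"commands": [{"dp": [0, 0, -4], "yaw": 0}, {"dp": [0, 0, -3], "yaw": 0}, {"dp": [0, 0, -3], "yaw": 0}, {"dp": [0, 0, -2], "yaw": 0}, {"dp": [0, 0, 0], "yaw": 0}, {"dp": [0, 0, 0], "yaw": 0}]}}

```text
clock: 10.32
ee_pos: [0.5702, 0.0852, 0.129]
eef_rot: [[0.997, -0.072, 0.001], [-0.072, -0.997, -0.0], [0.001, 0.0, -1.0]]
force: [1.0, -0.8, 5.9]
grip_width: 0.0735
```

{"fn": "play_rows", "kwargs": {"commands": [{"dp": [0, 0, -1], "yaw": 0}, {"dp": [0, 0, -1], "yaw": 0}, {"dp": [0, 0, 0], "yaw": 0}, {"dp": [0, 0, 0], "yaw": 0}]}}

```text
clock: 10.82
ee_pos: [0.571, 0.0848, 0.128]
eef_rot: [[0.997, -0.072, 0.003], [-0.072, -0.997, -0.001], [0.003, 0.0, -1.0]]
force: [1.2, -0.6, 10.2]
grip_width: 0.0734
```

{"fn": "play_rows", "kwargs": {"commands": [{"dp": [5, 0, 0], "yaw": 0}, {"dp": [5, 0, 0], "yaw": 0}, {"dp": [5, 0, 0], "yaw": 0}, {"dp": [5, 0, -1], "yaw": 0}, {"dp": [4, 0, -1], "yaw": 0}, {"dp": [4, 0, -2], "yaw": 0}, {"dp": [0, 0, 0], "yaw": 0}, {"dp": [0, 0, 0], "yaw": 0}]}}

```text
clock: 11.82
ee_pos: [0.5977, 0.0853, 0.1223]
eef_rot: [[0.997, -0.072, 0.0], [-0.072, -0.997, 0.0], [0.0, -0.0, -1.0]]
force: [-1.9, -1.1, 2.5]
grip_width: 0.0733
```

Run:
```python
from h import *
im=snap('scene','s2.png')
cv2.imwrite('pics/s2c.png',cv2.resize(im[60:280,180:400,::-1],None,fx=2.7,fy=2.7,interpolation=cv2.INTER_CUBIC))
```

```text
(no output)
```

View pics/s2c.png

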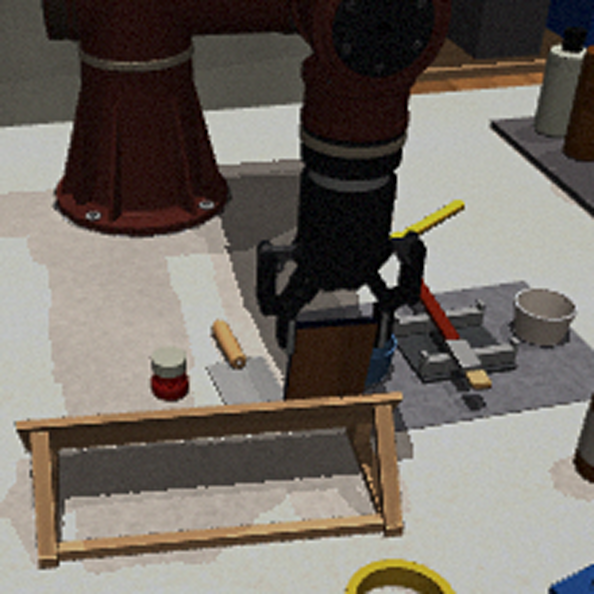

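{"fn": "play_rows", "kwargs": {"commands": [{"dp": [5, 0, -2], "yaw": 0}, {"dp": [5, 0, -2], "yaw": 0}, {"dp": [5, 0, -3], "yaw": 0}, {"dp": [5, 0, -3], "yaw": 0}, {"dp": [5, 0, -3], "yaw": 0}, {"dp": [4, 0, -3], "yaw": 0}, {"dp": [0, 0, 0], "yaw": 0}, {"dp": [0, 0, 0], "yaw": 0}]}}

```text
clock: 12.88
ee_pos: [0.6291, 0.084, 0.108]
eef_rot: [[0.997, -0.072, 0.005], [-0.072, -0.997, -0.001], [0.005, 0.001, -1.0]]
force: [2.0, -3.5, 10.0]
grip_width: 0.0732
```

{"fn": "play_rows", "kwargs": {"commands": [{"dp": [3, 0, -1], "yaw": 0}, {"dp": [3, 0, -2], "yaw": 0}, {"dp": [0, 0, 0], "yaw": 0}, {"dp": [0, 0, 0], "yaw": 0}]}}

```text
clock: 13.38
ee_pos: [0.6346, 0.0838, 0.1046]
eef_rot: [[0.997, -0.072, 0.004], [-0.072, -0.997, -0.001], [0.004, 0.001, -1.0]]
force: [1.4, -3.7, 9.0]
grip_width: 0.0733
```

{"fn": "play_rows", "kwargs": {"commands": [{"dp": [2, 0, 0], "yaw": 0}, {"dp": [2, 0, 0], "yaw": 0}, {"dp": [0, 0, 0], "yaw": 0}, {"dp": [0, 0, 0], "yaw": 0}]}}

```text
clock: 13.88
ee_pos: [0.6368, 0.0842, 0.1033]
eef_rot: [[0.997, -0.071, 0.0], [-0.071, -0.997, -0.0], [0.0, 0.0, -1.0]]
force: [-1.5, -4.9, 4.2]
grip_width: 0.0732
```

Run:
```python
from h import *
im=snap('scene','s3.png');snap('top','t3.png')
cv2.imwrite('pics/s3c.png',cv2.resize(im[150:250,270:350,::-1],None,fx=6,fy=6,interpolation=cv2.INTER_CUBIC))
```

```text
(no output)
```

View pics/s3c.png

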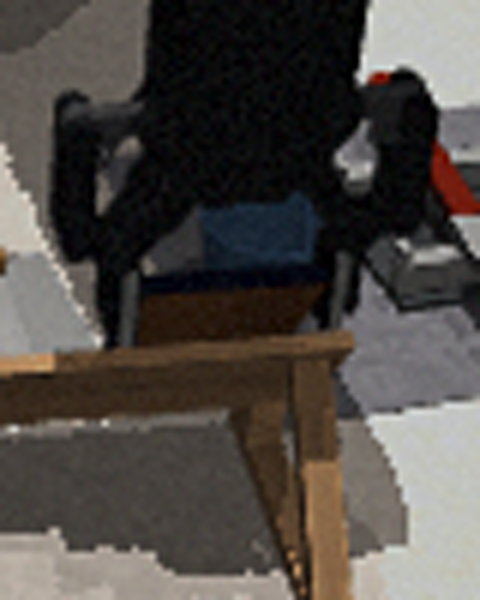

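{"fn": "play_rows", "kwargs": {"commands": [{"dp": [0, 0, 0], "yaw": 0}, {"dp": [0, 0, 0], "yaw": 0}, {"dp": [0, 0, 0], "yaw": 0}, {"dp": [0, 0, 0], "yaw": 0}], "fingers": 0}}

```text
clock: 14.48
ee_pos: [0.6366, 0.0848, 0.1032]
eef_rot: [[0.997, -0.071, -0.0], [-0.071, -0.997, 0.001], [-0.0, -0.001, -1.0]]
force: [-0.3, -0.5, 0.7]
grip_width: 0.0856
```

{"fn": "play_rows", "kwargs": {"commands": [{"dp": [0, 0, 5], "yaw": 0}, {"dp": [0, 0, 15], "yaw": 0}, {"dp": [0, 0, 25], "yaw": 0}, {"dp": [0, 0, 40], "yaw": 0}, {"dp": [0, 0, 40], "yaw": 0}, {"dp": [-22, -40, 0], "yaw": 0}, {"dp": [-22, -40, 0], "yaw": 0.01}, {"dp": [-22, -40, 0], "yaw": 0.01}, {"dp": [-22, -40, 0], "yaw": 0.01}, {"dp": [-22, -40, 0], "yaw": 0.01}, {"dp": [-22, -40, 0], "yaw": 0.015}, {"dp": [-22, -40, 0], "yaw": 0.01}, {"dp": [-22, -40, 0], "yaw": 0.01}, {"dp": [-7, -36, 0], "yaw": 0.01}, {"dp": [0, 0, 0], "yaw": 0}, {"dp": [0, 0, 0], "yaw": 0}]}}

```text
clock: 16.48
ee_pos: [0.4538, -0.2712, 0.2292]
eef_rot: [[1.0, 0.014, 0.001], [0.014, -1.0, 0.0], [0.001, -0.0, -1.0]]
force: [-0.4, -0.1, 0.7]
grip_width: 0.0858
```

Run:
```python
from h import *
im=snap('scene','s4.png');b=snap('top','t4.png')
k=lambda a,f:cv2.resize(a[:,:,::-1],None,fx=f,fy=f,interpolation=cv2.INTER_CUBIC)
A=k(im[140:280,180:345],2.4);B=k(b[135:200,205:320],3.4)
o=np.zeros((max(len(A),len(B)),A.shape[1]+B.shape[1],3),'u1');o[:len(A),:A.shape[1]]=A;o[:len(B),A.shape[1]:]=B
cv2.imwrite('pics/c4.png',o);print(env.read_state()['ee_pos'],o.shape)
```

```text
[ 0.45397939 -0.27060967  0.22887604] (336, 787, 3)
```

View pics/c4.png

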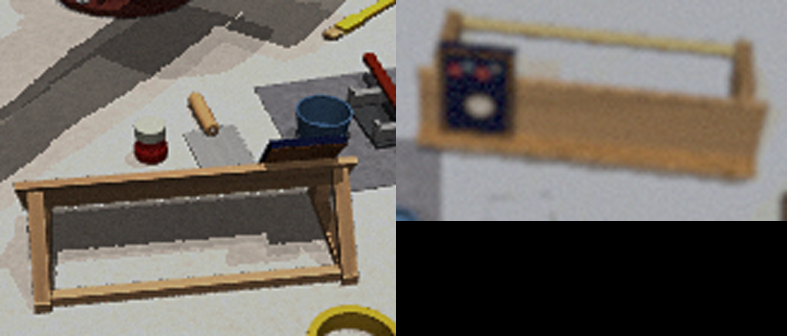

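The navy panel is seated face out, with its loss visible at crop (480, 106). Green is next.

{"fn": "play_rows", "kwargs": {"commands": [{"dp": [1, -3, -25], "yaw": 0}, {"dp": [0, 0, -25], "yaw": 0}, {"dp": [0, 0, -20], "yaw": 0}, {"dp": [0, 0, -20], "yaw": 0}, {"dp": [0, 0, -15], "yaw": 0}, {"dp": [0, 0, -15], "yaw": 0}, {"dp": [0, 0, -15], "yaw": 0}, {"dp": [0, 0, 0], "yaw": 0}, {"dp": [0, 0, 0], "yaw": 0}]}}

```text
clock: 17.7
ee_pos: [0.4548, -0.2747, 0.0938]
eef_rot: [[1.0, 0.014, 0.0], [0.014, -1.0, -0.0], [0.0, 0.0, -1.0]]
force: [-1.1, -0.3, 0.5]
grip_width: 0.0852
```

{"fn": "play_rows", "kwargs": {"commands": [{"dp": [0, 0, 0], "yaw": 0}, {"dp": [0, 0, 0], "yaw": 0}, {"dp": [0, 0, 0], "yaw": 0}, {"dp": [0, 0, 0], "yaw": 0}, {"dp": [0, 0, 0], "yaw": 0}], "fingers": 1, "grip_force": 30}}

```text
clock: 18.32
ee_pos: [0.4551, -0.2749, 0.0944]
eef_rot: [[1.0, 0.014, 0.001], [0.014, -1.0, -0.001], [0.001, 0.001, -1.0]]
force: [-0.2, 0.4, 6.6]
grip_width: 0.0732
```

{"fn": "play_rows", "kwargs": {"commands": [{"dp": [0, 0, 5], "yaw": 0}, {"dp": [0, 0, 10], "yaw": 0}, {"dp": [0, 0, 15], "yaw": 0}, {"dp": [0, 0, 20], "yaw": 0}, {"dp": [0, 0, 25], "yaw": 0}, {"dp": [0, 0, 25], "yaw": 0}, {"dp": [0, 0, 25], "yaw": 0}, {"dp": [0, 0, 20], "yaw": 0}, {"dp": [0, 0, 0], "yaw": 0}, {"dp": [0, 0, 0], "yaw": 0}]}}

```text
clock: 19.58
ee_pos: [0.4545, -0.2743, 0.238]
eef_rot: [[1.0, 0.014, -0.0], [0.014, -1.0, 0.001], [-0.0, -0.001, -1.0]]
force: [-0.9, 0.5, -0.5]
grip_width: 0.0735
```

{"fn": "play_rows", "kwargs": {"commands": [{"dp": [0, 12, 0], "yaw": 0}, {"dp": [6, 20, 0], "yaw": -0.01}, {"dp": [12, 27, 0], "yaw": -0.01}, {"dp": [12, 27, 0], "yaw": -0.01}, {"dp": [12, 27, 0], "yaw": -0.01}, {"dp": [12, 27, 0], "yaw": -0.01}, {"dp": [12, 27, 0], "yaw": -0.01}, {"dp": [12, 27, 0], "yaw": -0.01}, {"dp": [12, 25, 0], "yaw": -0.01}, {"dp": [10, 18, 0], "yaw": -0.005}, {"dp": [5, 9, 0], "yaw": 0}, {"dp": [2.5, 4, 0], "yaw": 0}, {"dp": [0, 0, 0], "yaw": 0}, {"dp": [0, 0, 0], "yaw": 0}, {"dp": [0, 0, 0], "yaw": 0}]}}

```text
clock: 21.45
ee_pos: [0.5619, -0.0249, 0.2384]
eef_rot: [[0.997, -0.072, -0.0], [-0.072, -0.997, 0.0], [-0.0, -0.0, -1.0]]
force: [-0.2, -0.2, -0.2]
grip_width: 0.0734
```

{"fn": "play_rows", "kwargs": {"commands": [{"dp": [0, 0, -20], "yaw": 0}, {"dp": [0, 0, -20], "yaw": 0}, {"dp": [0, 0, -20], "yaw": 0}, {"dp": [0, 0, -15], "yaw": 0}, {"dp": [0, 0, -10], "yaw": 0}, {"dp": [0, 0, -8], "yaw": 0}, {"dp": [0, 0, -5], "yaw": 0}, {"dp": [0, 0, -4], "yaw": 0}, {"dp": [0, 0, -3], "yaw": 0}, {"dp": [0, 0, -2], "yaw": 0}, {"dp": [0, 0, 0], "yaw": 0}, {"dp": [0, 0, 0], "yaw": 0}]}}

```text
clock: 22.95
ee_pos: [0.5622, -0.0244, 0.1315]
eef_rot: [[0.997, -0.071, 0.0], [-0.071, -0.997, 0.0], [0.0, -0.0, -1.0]]
force: [0.4, -0.6, -0.8]
grip_width: 0.0733
```

{"fn": "play_rows", "kwargs": {"commands": [{"dp": [0, 0, -2], "yaw": 0}, {"dp": [0, 0, -1], "yaw": 0}, {"dp": [0, 0, -1], "yaw": 0}, {"dp": [0, 0, 0], "yaw": 0}, {"dp": [0, 0, 0], "yaw": 0}]}}

```text
clock: 23.58
ee_pos: [0.5625, -0.0246, 0.1278]
eef_rot: [[0.997, -0.071, 0.001], [-0.071, -0.997, -0.0], [0.001, -0.0, -1.0]]
force: [1.1, -1.2, 4.4]
grip_width: 0.0737
```

{"fn": "play_rows", "kwargs": {"commands": [{"dp": [5, 0, 0], "yaw": 0}, {"dp": [5, 0, -1], "yaw": 0}, {"dp": [5, 0, -1], "yaw": 0}, {"dp": [5, 0, -1], "yaw": 0}, {"dp": [4, 0, -1], "yaw": 0}, {"dp": [4, 0, -2], "yaw": 0}, {"dp": [5, 0, -2], "yaw": 0}, {"dp": [5, 0, -2], "yaw": 0}, {"dp": [5, 0, -2.5], "yaw": 0}, {"dp": [5, 0, -2.5], "yaw": 0}, {"dp": [5, 0, -2.5], "yaw": 0}, {"dp": [4, 0, -3], "yaw": 0}, {"dp": [4, 0, -2], "yaw": 0}, {"dp": [3, 0, -1], "yaw": 0}, {"dp": [2, 0, 0], "yaw": 0}, {"dp": [0, 0, 0], "yaw": 0}, {"dp": [0, 0, 0], "yaw": 0}]}}

```text
clock: 25.7
ee_pos: [0.6279, -0.0244, 0.1035]
eef_rot: [[0.997, -0.071, -0.0], [-0.071, -0.997, 0.0], [-0.0, -0.0, -1.0]]
force: [-1.2, -2.9, 1.7]
grip_width: 0.0737
```

{"fn": "play_rows", "kwargs": {"commands": [{"dp": [0, 0, 0], "yaw": 0}, {"dp": [0, 0, 0], "yaw": 0}]}}

```text
clock: 25.95
ee_pos: [0.6279, -0.0243, 0.1036]
eef_rot: [[0.997, -0.071, -0.0], [-0.071, -0.997, 0.001], [-0.0, -0.001, -1.0]]
force: [-2.4, -2.9, 1.5]
grip_width: 0.0736
```

{"fn": "play_rows", "kwargs": {"commands": [{"dp": [0, 0, 0], "yaw": 0}, {"dp": [0, 0, 0], "yaw": 0}, {"dp": [0, 0, 0], "yaw": 0}, {"dp": [0, 0, 0], "yaw": 0}, {"dp": [0, 0, 5], "yaw": 0}, {"dp": [0, 0, 15], "yaw": 0}, {"dp": [0, 0, 25], "yaw": 0}, {"dp": [0, 0, 40], "yaw": 0}, {"dp": [0, 0, 40], "yaw": 0}], "fingers": 0}}

```text
clock: 27.08
ee_pos: [0.6281, -0.0244, 0.2313]
eef_rot: [[0.997, -0.071, 0.001], [-0.071, -0.997, 0.0], [0.001, -0.0, -1.0]]
force: [1.3, -0.8, 0.2]
grip_width: 0.0857
```

{"fn": "play_rows", "kwargs": {"commands": [{"dp": [-27, -31, 0], "yaw": 0.01}, {"dp": [-27, -31, 0], "yaw": 0.01}, {"dp": [-27, -31, 0], "yaw": 0.01}, {"dp": [-27, -31, 0], "yaw": 0.01}, {"dp": [-27, -31, 0], "yaw": 0.01}, {"dp": [-27, -31, 0], "yaw": 0.01}, {"dp": [-27, -31, 0], "yaw": 0.01}, {"dp": [-26, -32, 0], "yaw": 0.014}, {"dp": [0, 0, 0], "yaw": 0}, {"dp": [0, 0, 0], "yaw": 0}]}}

```text
clock: 28.32
ee_pos: [0.4133, -0.2734, 0.2298]
eef_rot: [[1.0, 0.012, 0.001], [0.012, -1.0, -0.0], [0.001, 0.0, -1.0]]
force: [0.8, 0.8, -0.1]
grip_width: 0.0852
```

Run:
```python
from h import *
b=snap('top','t5.png')
k=lambda a,f:cv2.resize(a[:,:,::-1],None,fx=f,fy=f,interpolation=cv2.INTER_CUBIC)
cv2.imwrite('pics/c5.png',k(b[135:260,120:365],3.2));print(env.read_state()['ee_pos'])
```

```text
[ 0.41355443 -0.27305496  0.2295617 ]
```

View pics/c5.png

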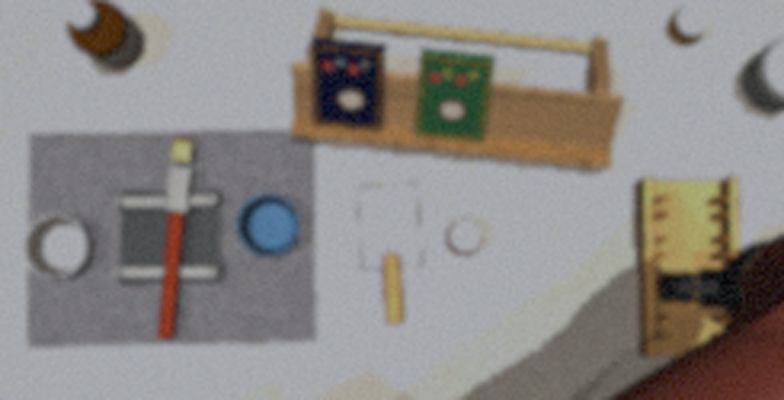

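Navy and green are seated. Rose is next.

{"fn": "play_rows", "kwargs": {"commands": [{"dp": [0, -1, -25], "yaw": 0}, {"dp": [0, 0, -25], "yaw": 0}, {"dp": [0, 0, -20], "yaw": 0}, {"dp": [0, 0, -20], "yaw": 0}, {"dp": [0, 0, -15], "yaw": 0}, {"dp": [0, 0, -15], "yaw": 0}, {"dp": [0, 0, -15], "yaw": 0}, {"dp": [0, 0, 0], "yaw": 0}, {"dp": [0, 0, 0], "yaw": 0}]}}

```text
clock: 29.5
ee_pos: [0.4133, -0.2747, 0.0943]
eef_rot: [[1.0, 0.013, 0.0], [0.013, -1.0, -0.0], [0.0, 0.0, -1.0]]
force: [-0.7, -0.4, 0.7]
grip_width: 0.0856
```

{"fn": "play_rows", "kwargs": {"commands": [{"dp": [0, 0, 0], "yaw": 0}, {"dp": [0, 0, 0], "yaw": 0}, {"dp": [0, 0, 0], "yaw": 0}, {"dp": [0, 0, 0], "yaw": 0}, {"dp": [0, 0, 0], "yaw": 0}], "fingers": 1, "grip_force": 30}}

```text
clock: 30.12
ee_pos: [0.4136, -0.275, 0.0949]
eef_rot: [[1.0, 0.013, 0.001], [0.013, -1.0, -0.001], [0.001, 0.001, -1.0]]
force: [-0.7, -0.1, 5.1]
grip_width: 0.0737
```

{"fn": "play_rows", "kwargs": {"commands": [{"dp": [0, 0, 5], "yaw": 0}, {"dp": [0, 0, 10], "yaw": 0}, {"dp": [0, 0, 15], "yaw": 0}, {"dp": [0, 0, 20], "yaw": 0}, {"dp": [0, 0, 25], "yaw": 0}, {"dp": [0, 0, 25], "yaw": 0}, {"dp": [0, 0, 25], "yaw": 0}, {"dp": [0, 0, 20], "yaw": 0}, {"dp": [0, 0, 0], "yaw": 0}, {"dp": [0, 0, 0], "yaw": 0}]}}

```text
clock: 31.38
ee_pos: [0.413, -0.2743, 0.2385]
eef_rot: [[1.0, 0.013, -0.0], [0.013, -1.0, 0.001], [-0.0, -0.001, -1.0]]
force: [0.0, -0.5, -1.5]
grip_width: 0.0736
```

{"fn": "play_rows", "kwargs": {"commands": [{"dp": [6, 6, 0], "yaw": 0}, {"dp": [12, 12, 0], "yaw": -0.01}, {"dp": [18, 18, 0], "yaw": -0.01}, {"dp": [18, 18, 0], "yaw": -0.01}, {"dp": [18, 18, 0], "yaw": -0.01}, {"dp": [18, 18, 0], "yaw": -0.01}, {"dp": [18, 18, 0], "yaw": -0.01}, {"dp": [14, 14, 0], "yaw": -0.01}, {"dp": [10, 10, 0], "yaw": -0.01}, {"dp": [6, 6, 0], "yaw": -0.005}, {"dp": [3, 2.5, 0], "yaw": 0}, {"dp": [0, 0, 0], "yaw": 0}, {"dp": [0, 0, 0], "yaw": 0}, {"dp": [0, 0, 0], "yaw": 0}]}}

```text
clock: 33.12
ee_pos: [0.5539, -0.1342, 0.2389]
eef_rot: [[0.997, -0.073, 0.0], [-0.073, -0.997, 0.0], [0.0, -0.0, -1.0]]
force: [0.1, 0.1, -1.4]
grip_width: 0.0734
```

{"fn": "play_rows", "kwargs": {"commands": [{"dp": [0, 0, -20], "yaw": 0}, {"dp": [0, 0, -20], "yaw": 0}, {"dp": [0, 0, -20], "yaw": 0}, {"dp": [0, 0, -15], "yaw": 0}, {"dp": [0, 0, -10], "yaw": 0}, {"dp": [0, 0, -8], "yaw": 0}, {"dp": [0, 0, -5], "yaw": 0}, {"dp": [0, 0, -4], "yaw": 0}, {"dp": [0, 0, -3], "yaw": 0}, {"dp": [0, 0, -2], "yaw": 0}, {"dp": [0, 0, -1], "yaw": 0}, {"dp": [0, 0, -1], "yaw": 0}, {"dp": [0, 0, -1], "yaw": 0}, {"dp": [0, 0, 0], "yaw": 0}, {"dp": [0, 0, 0], "yaw": 0}]}}

```text
clock: 35.0
ee_pos: [0.5542, -0.134, 0.129]
eef_rot: [[0.997, -0.072, 0.0], [-0.072, -0.997, 0.0], [0.0, -0.0, -1.0]]
force: [0.5, 0.1, 1.1]
grip_width: 0.0735
```

{"fn": "play_rows", "kwargs": {"commands": [{"dp": [0, 0, -1.5], "yaw": 0}, {"dp": [5, 0, 0], "yaw": 0}, {"dp": [5, 0, -1], "yaw": 0}, {"dp": [5, 0, -1], "yaw": 0}, {"dp": [5, 0, -1], "yaw": 0}, {"dp": [4, 0, -1], "yaw": 0}, {"dp": [4, 0, -2], "yaw": 0}, {"dp": [5, 0, -2], "yaw": 0}, {"dp": [5, 0, -2], "yaw": 0}, {"dp": [5, 0, -2.5], "yaw": 0}, {"dp": [5, 0, -2.5], "yaw": 0}, {"dp": [5, 0, -2.5], "yaw": 0}, {"dp": [4, 0, -3], "yaw": 0}, {"dp": [4, 0, -2], "yaw": 0}, {"dp": [3, 0, -1], "yaw": 0}, {"dp": [2, 0, 0], "yaw": 0}, {"dp": [0, 0, 0], "yaw": 0}, {"dp": [0, 0, 0], "yaw": 0}, {"dp": [0, 0, 0], "yaw": 0}]}}

```text
clock: 37.38
ee_pos: [0.6198, -0.1338, 0.1036]
eef_rot: [[0.997, -0.072, -0.0], [-0.072, -0.997, 0.001], [-0.001, -0.001, -1.0]]
force: [-3.0, -2.7, 0.9]
grip_width: 0.0731
```

{"fn": "play_rows", "kwargs": {"commands": [{"dp": [0, 0, 0], "yaw": 0}, {"dp": [0, 0, 0], "yaw": 0}, {"dp": [0, 0, 0], "yaw": 0}, {"dp": [0, 0, 0], "yaw": 0}, {"dp": [0, 0, 5], "yaw": 0}, {"dp": [0, 0, 15], "yaw": 0}, {"dp": [0, 0, 25], "yaw": 0}, {"dp": [0, 0, 40], "yaw": 0}, {"dp": [0, 0, 40], "yaw": 0}, {"dp": [-30, -30, 0], "yaw": 0}, {"dp": [-30, -30, 0], "yaw": 0}, {"dp": [-30, -30, 0], "yaw": 0}, {"dp": [-30, -30, 0], "yaw": 0}, {"dp": [-30, -30, 0], "yaw": 0}, {"dp": [0, 0, 0], "yaw": 0}], "fingers": 0}}

```text
clock: 39.25
ee_pos: [0.4687, -0.2859, 0.2303]
eef_rot: [[0.997, -0.076, 0.001], [-0.076, -0.997, -0.001], [0.001, 0.001, -1.0]]
force: [-0.8, 1.2, 0.1]
grip_width: 0.0853
```

```bash
python3 - <<'E'
from h import *
b=snap('top','t6.png');a=snap('scene','s6.png')
k=lambda a,f:cv2.resize(a[:,:,::-1],None,fx=f,fy=f,interpolation=cv2.INTER_CUBIC)
A=k(b[135:250,120:320],4);B=k(a[140:240,130:410],2.857)
o=np.zeros((600,800,3),'u1');o[:460]=A
cv2.imwrite('pics/c6.png',np.vstack([A,B])[:745]);print(env.read_state()['ee_pos'])
E
python3 -c "
import cv2;i=cv2.imread('pics/c6.png');cv2.imwrite('pics/c6.png',cv2.resize(i,None,fx=.8,fy=.8,interpolation=cv2.INTER_AREA))"
```

```text
[ 0.47022378 -0.28418428  0.22992678]
```

View pics/c6.png

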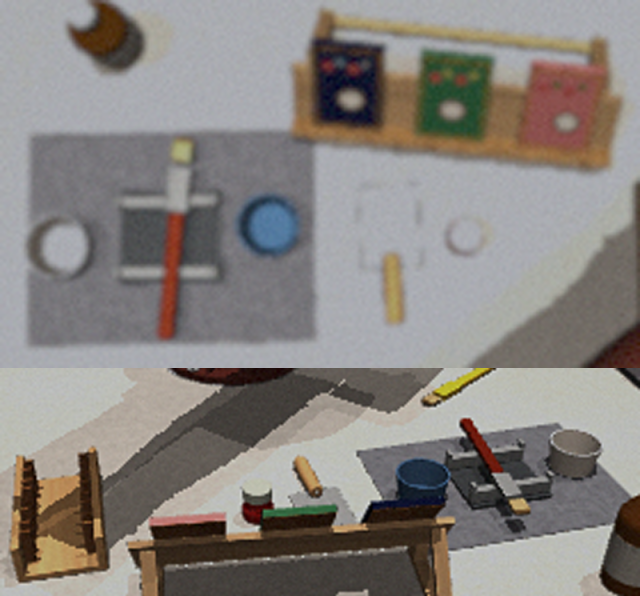

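All three panels are seated face out with their losses showing (crop (350,98), (452,110), (566,122)). The red-handled brush on the rest at crop (175,235) is the one to use. The yellow look-alike is away from the rest. Next I measure the losses, brush, cups and bars.

```bash
cat > m2.py <<'E'
from h import *
from ov import S,RS,o
def plane(cam,u,v,x):   # slope plane x (mm)
    c,d=ray(cam,u,v);n=RS[:,0];t=(n@(o-c)+x/1e3)/(n@d);P=c+t*d;return P
def losses(f):
    im=cv2.imread(f);sat=im.max(2).astype(int)-im.min(2);hsv=cv2.cvtColor(im,cv2.COLOR_BGR2HSV)
    for n,cx in(('navy',120+350/3.2),('green',120+452/3.2),('rose',120+566/3.2)):
        cy=135+{'navy':98,'green':110,'rose':122}[n]/3.2
        y0,x0=int(cy)-5,int(cx)-6;sub=im[y0:y0+11,x0:x0+13].astype(float)
        w=np.clip(sub[:,:,1 if n=='rose' else 2]-(170 if n=='rose' else 120),0,None)
        V,U=np.mgrid[y0:y0+11,x0:x0+13];u,v=(w*U).sum()/w.sum(),(w*V).sum()/w.sum()
        P=plane('top',u,v,-9);print(n,u.round(2),v.round(2),P.round(4),'slope',(RS.T@(P-o)*1e3).round(1))
def table(f):
    im=cv2.imread(f);b,g,r=[im[:,:,i].astype(int) for i in range(3)]
    m=(r-g>50)&(r-b>50);m[:,:150]=0;m[:,190:]=0;m[:180]=0;m[250:]=0
    v,u=np.nonzero(m);P=np.array([onz('top',a,c,.035)[:2] for a,c in zip(u,v)])
    c=P.mean(0);w,V=np.linalg.eigh(np.cov(P.T));d=V[:,1]*np.sign(V[0,1]);q=(P-c)@d
    print('handle centre',c.round(4),'yaw',np.arctan2(d[1],d[0]).round(3),'len',np.ptp(q).round(3),len(u),'origin',(c+.043*d).round(4),'front end',(c+d*q.max()).round(4))
    m=((b-r>40)&(b-g>15)).astype('u1');m[:,:180]=0;m[:,225:]=0;m[:185]=0;m[230:]=0
    v,u=np.nonzero(m);print('blue px',len(u),onz('top',(u.min()+u.max())/2,(v.min()+v.max())/2,.04).round(4),onz('top',u.mean(),v.mean(),.03).round(4),u.min(),u.max(),v.min(),v.max())
if __name__=='__main__':
    import sys;losses(sys.argv[1]);table(sys.argv[1])
    for n in('cup_white','cup_blue','brush'):
        r=env.search_frame(n,'top');print(n,[(np.round(x['extent'],1).tolist(),round(x['conf'],2)) for x in r[:2]])
        e=r[0]['extent'];print(onz('top',e[0]+e[2]/2,e[1]+e[3]/2,.03).round(4))
E
python3 m2.py pics/t6.png
```

```text
navy 229.24 165.76 [0.5979 0.0823 0.0823] slope [ -9.  108.7  51.4]
green 260.8 169.05 [ 0.5897 -0.0219  0.0814] slope [-9.   4.1 50.3]
rose nan nan [nan nan nan] slope [nan nan nan]
handle centre [0.4134 0.2699] yaw -0.051 len 0.129 159 origin [0.4563 0.2677] front end [0.4769 0.2666]
blue px 205 [0.4686 0.1648 0.04  ] [0.468 0.165 0.03 ] 197 212 197 213
cup_white [([123.8, 201.5, 22.8, 23.5], 0.58)]
[0.4354 0.3999 0.03  ]
cup_blue [([193.4, 196.1, 21.3, 21.5], 0.69)]
[0.4628 0.1674 0.03  ]
brush [([124.2, 269.0, 55.5, 34.2], 0.73), ([169.0, 180.1, 10.9, 65.4], 0.52)]
[0.1938 0.3318 0.03  ]m2.py:11: RuntimeWarning: invalid value encountered in scalar divide
  V,U=np.mgrid[y0:y0+11,x0:x0+13];u,v=(w*U).sum()/w.sum(),(w*V).sum()/w.sum()
```

{"fn": "play_rows", "kwargs": {"commands": [{"dp": [0, 15, 0], "yaw": 0.16}, {"dp": [0, 31, 0], "yaw": 0.16}, {"dp": [0, 31, 0], "yaw": 0.16}, {"dp": [0, 31, 0], "yaw": 0.16}, {"dp": [0, 31, 0], "yaw": 0.16}, {"dp": [0, 31, 0], "yaw": 0.16}, {"dp": [0, 31, 0], "yaw": 0.16}, {"dp": [0, 31, 0], "yaw": 0.16}, {"dp": [0, 31, 0], "yaw": 0.16}, {"dp": [0, 31, 0], "yaw": 0.16}, {"dp": [0, 31, 0], "yaw": 0.16}, {"dp": [0, 31, 0], "yaw": 0.16}, {"dp": [0, 31, 0], "yaw": 0.16}, {"dp": [0, 31, 0], "yaw": 0.16}, {"dp": [0, 31, 0], "yaw": 0.16}, {"dp": [0, 31, 0], "yaw": 0.16}, {"dp": [0, 31, 0], "yaw": 0.16}, {"dp": [-3, 31, 0], "yaw": 0.16}, {"dp": [-4, 10, 0], "yaw": 0.16}, {"dp": [0, 0, 0], "yaw": 0.13}]}}

```text
clock: 42.0
ee_pos: [0.4623, 0.2699, 0.2288]
eef_rot: [[-0.999, 0.036, -0.0], [0.036, 0.999, -0.0], [0.0, -0.0, -1.0]]
force: [-0.4, -0.6, -0.3]
grip_width: 0.0855
```

{"fn": "play_rows", "kwargs": {"commands": [{"dp": [0, 0, 0], "yaw": 0}, {"dp": [0, 0, 0], "yaw": 0}]}}

```text
clock: 42.25
ee_pos: [0.463, 0.2684, 0.2289]
eef_rot: [[-0.999, 0.046, -0.0], [0.046, 0.999, -0.0], [0.0, -0.0, -1.0]]
force: [-0.2, -0.3, 0.3]
grip_width: 0.0854
```

Run:
```python
from h import *
b=snap('top','t7.png')
s=env.read_state();print(s['ee_pos'],s['joint_positions'].round(2),np.arctan2(s['eef_rot'][1,0],s['eef_rot'][0,0]))
# rack side & objects
for n,u,v,z in(('tin',363.5,161,.09),('yjar',334.5,143.5,.045),('rjar',265,209,.045)): print(n,onz('top',u,v,z).round(3))
im=cv2.imread('pics/t6.png');sub=im[168:180,290:304].astype(int);print((sub[:,:,1]).tolist())
```

```text
[0.46302317 0.26824621 0.22884314] [ 0.28 -0.09 -0.11  1.56 -0.    0.33] 3.0957347057187907
tin [ 0.624 -0.359  0.09 ]
yjar [ 0.689 -0.272  0.045]
rjar [ 0.46  -0.04   0.045]
[[81, 75, 79, 77, 80, 82, 81, 74, 81, 83, 77, 78, 83, 78], [78, 77, 81, 82, 82, 77, 77, 79, 80, 84, 82, 81, 80, 82], [83, 76, 74, 81, 86, 93, 106, 104, 96, 85, 77, 78, 74, 77], [82, 82, 77, 87, 108, 119, 129, 129, 123, 104, 87, 78, 78, 81], [87, 71, 79, 99, 130, 142, 150, 150, 141, 122, 100, 81, 74, 85], [74, 79, 82, 100, 126, 148, 151, 154, 147, 131, 101, 77, 74, 83], [84, 75, 78, 92, 112, 140, 143, 148, 139, 121, 93, 80, 83, 79], [78, 80, 76, 81, 102, 112, 118, 121, 109, 92, 81, 77, 81, 81], [80, 78, 77, 80, 84, 86, 90, 88, 83, 74, 76, 74, 80, 77], [80, 76, 78, 82, 79, 74, 79, 76, 75, 79, 80, 78, 83, 84], [82, 76, 84, 83, 79, 76, 82, 78, 80, 81, 80, 77, 83, 86], [86, 77, 80, 76, 81, 82, 79, 80, 83, 71, 79, 77, 83, 80]]
```

{"fn": "play_rows", "kwargs": {"commands": [{"dp": [0, -1, -30], "yaw": 0}, {"dp": [0, 0, -30], "yaw": 0}, {"dp": [0, 0, -30], "yaw": 0}, {"dp": [0, 0, -30], "yaw": 0}, {"dp": [0, 0, -25], "yaw": 0}, {"dp": [0, 0, -20], "yaw": 0}, {"dp": [0, 0, -20], "yaw": 0}, {"dp": [0, 0, -15], "yaw": 0}, {"dp": [0, 0, -9], "yaw": 0}, {"dp": [0, 0, -5], "yaw": 0}, {"dp": [0, 0, 0], "yaw": 0}, {"dp": [0, 0, 0], "yaw": 0}], "fingers": 0.5}}

```text
clock: 43.8
ee_pos: [0.4629, 0.267, 0.0145]
eef_rot: [[-0.999, 0.044, -0.001], [0.044, 0.999, -0.0], [0.0, -0.001, -1.0]]
force: [0.1, -0.4, -0.8]
grip_width: 0.0428
```

{"fn": "play_rows", "kwargs": {"commands": [{"dp": [0, 0, 0], "yaw": 0}, {"dp": [0, 0, 0], "yaw": 0}, {"dp": [0, 0, 0], "yaw": 0}, {"dp": [0, 0, 0], "yaw": 0}, {"dp": [0, 0, 0], "yaw": 0}, {"dp": [0, 0, 0], "yaw": 0}], "fingers": 1, "grip_force": 30}}

```text
clock: 44.55
ee_pos: [0.4632, 0.2671, 0.0149]
eef_rot: [[-0.999, 0.044, 0.0], [0.044, 0.999, -0.0], [-0.0, -0.0, -1.0]]
force: [0.3, -0.1, 0.3]
grip_width: 0.0153
```

{"fn": "play_rows", "kwargs": {"commands": [{"dp": [0, 0, 10], "yaw": 0}, {"dp": [0, 0, 25], "yaw": 0}, {"dp": [0, 0, 40], "yaw": 0}, {"dp": [0, 0, 40], "yaw": 0}, {"dp": [0, 0, 40], "yaw": 0}, {"dp": [0, 0, 30], "yaw": 0}, {"dp": [0, 0, 0], "yaw": 0}]}}

```text
clock: 45.42
ee_pos: [0.4643, 0.2675, 0.2031]
eef_rot: [[-0.999, 0.044, 0.004], [0.044, 0.999, 0.001], [-0.004, 0.001, -1.0]]
force: [0.1, -0.1, -0.4]
grip_width: 0.0153
```

{"fn": "play_rows", "kwargs": {"commands": [{"dp": [0, -15, 0], "yaw": 0.07}, {"dp": [0, -26, 0], "yaw": 0.1}, {"dp": [-1, -29, 0], "yaw": 0.1}, {"dp": [-2, -29, 0], "yaw": 0.1}, {"dp": [-2, -29, 0], "yaw": 0.1}, {"dp": [-2, -29, 0], "yaw": 0.1}, {"dp": [-2, -29, 0], "yaw": 0.1}, {"dp": [-2, -29, 0], "yaw": 0.1}, {"dp": [-2, -29, 0], "yaw": 0.1}, {"dp": [-2, -29, 0], "yaw": 0.1}, {"dp": [-2, -29, 0], "yaw": 0.1}, {"dp": [-2, -29, 0], "yaw": 0.1}, {"dp": [-2, -29, 0], "yaw": 0.1}, {"dp": [-2, -29, 0], "yaw": 0.1}, {"dp": [-2, -29, 0], "yaw": 0.1}, {"dp": [-2, -29, 0], "yaw": 0.1}, {"dp": [-2, -22, 0], "yaw": 0.1}, {"dp": [-2, 0, 0], "yaw": 0.06}, {"dp": [0, 0, 0], "yaw": 0}]}}

```text
clock: 47.8
ee_pos: [0.4316, -0.2017, 0.199]
eef_rot: [[0.114, -0.993, -0.001], [-0.993, -0.114, 0.001], [-0.001, 0.001, -1.0]]
force: [0.5, -0.5, -0.8]
grip_width: 0.0152
```

Run:
```python
from h import *
a=snap('scene','s8.png');b=snap('top','t8.png')
s=env.read_state();print(s['ee_pos'],s['grip_width'],s['joint_positions'].round(2),np.arctan2(s['eef_rot'][1,0],s['eef_rot'][0,0]))
from m2 import plane
from ov import RS,o
o[0]=.572
for n,u,v in(('navy',229.24,165.76),('green',260.8,169.05),('rose',296.6,172.6)):
    P=plane('top',u,v,-9);print(n,P.round(4),(RS.T@(P-o)*1e3).round(1))
```

```text
[ 0.43189773 -0.20152228  0.19933635] 0.015653244996031754 [-0.71 -0.28 -0.32  1.53  0.   -2.4 ] -1.4566048985075752
navy [0.5986 0.0826 0.0776] [ -9.  108.8  45.7]
green [ 0.5904 -0.022   0.0766] [-9.   3.8 44.5]
rose [ 0.5816 -0.1408  0.0763] [  -9.  -115.3   44.1]
```

Run:
```python
from h import *
from m2 import plane
from ov import RS,o
o[0]=.572
im=cv2.imread('pics/t6.png').astype(int);b,g,r=[im[:,:,i] for i in range(3)]
for n,m,x0,x1 in(('rose',(r-g>45)&(b-g>-5),280,315),('green',(g-r>15),245,282),('navy',(b-r>5)&(b<110),212,245)):
    mm=np.zeros_like(m);mm[140:185,x0:x1]=m[140:185,x0:x1]
    q=[]
    v,u=np.nonzero(mm);P=np.array([plane('top',i,j,-9) for i,j in zip(u,v)]);s=(P-o)@RS*1e3
    print(n,len(u),'y',np.percentile(s[:,1],[2,50,98]).round(1),'z',np.percentile(s[:,2],[2,98]).round(1))
# scene: top edge (slope z=120) of panels, colour masks
im=cv2.imread('pics/s6.png').astype(int);b,g,r=[im[:,:,i] for i in range(3)]
for n,m,x0,x1 in(('rose',(r-g>40)&(b-g>10),185,235),('green',(g-r>15)&(g-b>5),235,285),('navy',(b-r>15)&(b<120),283,330)):
    mm=np.zeros_like(m);mm[190:212,x0:x1]=m[190:212,x0:x1];v,u=np.nonzero(mm)
    if len(u)==0: print(n,'none');continue
    c,d=None,None
    Y=[]
    for i,j in zip(u,v):
        c,d=ray('scene',i,j);nn=RS[:,2];t=(nn@(o-c)+.12)/(nn@d);Y.append((RS.T@(c+t*d-o))*1e3)
    Y=np.array(Y);print(n,len(u),'y',np.percentile(Y[:,1],[2,50,98]).round(1),'x',np.median(Y[:,0]).round(1))
```

```text
rose 192 y [-132.6 -101.7  -79.8] z [ 13.9 123.3]
green 331 y [-26.    1.2  33. ] z [ 12.  125.4]
navy 243 y [ 86.1 116.1 139.4] z [ 15.6 126.2]
rose none
green 113 y [-31.8   3.9  38.2] x -2.4
navy 231 y [ 79.3 122.6 150.4] x -7.2
```

Run:
```python
from h import *
from ov import RS,o
o[0]=.572
S=lambda x,y,z:o+RS@np.array([x,y,z])/1e3
im=cv2.imread('pics/t6.png');x0,y0,k=212,140,8
im=cv2.resize(im[y0:186,x0:312],None,fx=k,fy=k,interpolation=cv2.INTER_CUBIC)
for yc in(113,4,-106):
    for l in([S(-9,yc+a,z) for a,z in((-37,0),(37,0),(37,120),(-37,120),(-37,0))],[S(-9,yc+14*np.cos(t),45+14*np.sin(t)) for t in np.linspace(0,6.3,40)]):
        p=(proj('top',np.array(l))-[x0,y0]+.5)*k-.5
        cv2.polylines(im,[np.int32(p*16)],False,(255,255,0),1,cv2.LINE_AA,4)
a=cv2.imread('pics/s8.png');a=cv2.resize(a[110:230,130:330],None,fx=2,fy=2,interpolation=cv2.INTER_CUBIC)
o2=np.zeros((im.shape[0]+a.shape[0],800,3),'u1');o2[:im.shape[0]]=im;o2[im.shape[0]:,:400]=a;print(o2.shape)
cv2.imwrite('pics/c9.png',o2[:600])
```

```text
(608, 800, 3)
```

View pics/c9.png

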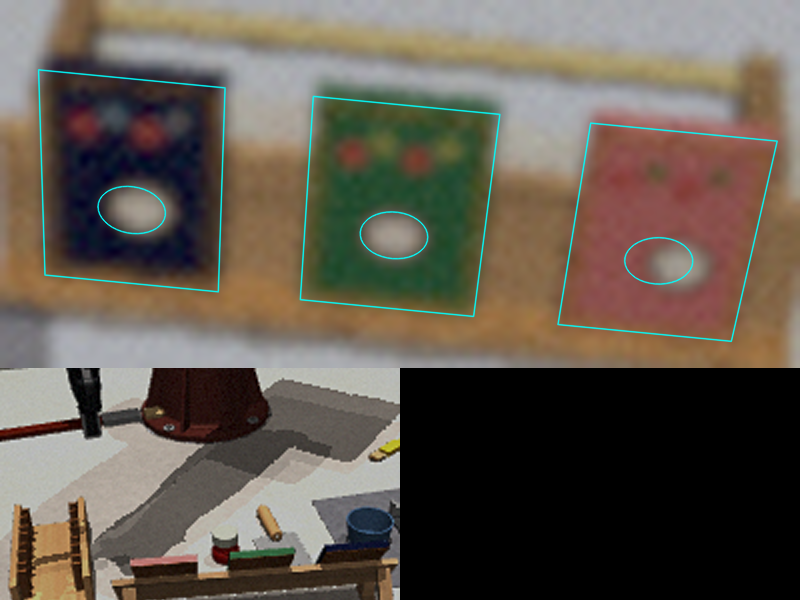

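The losses sit off the centreline on rose (about 8 mm) and navy (about 4 mm), so I'll aim at the measured spots. The brush is held level. Next I tilt it by pressing the handle on the rack's empty side wall.

{"fn": "play_rows", "kwargs": {"commands": [{"dp": [2, 0, -20], "yaw": -0.05}, {"dp": [0, 0, -30], "yaw": -0.05}, {"dp": [0, 0, -30], "yaw": 0}, {"dp": [0, 0, -30], "yaw": 0}, {"dp": [0, 0, -20], "yaw": 0}, {"dp": [0, 0, -10], "yaw": 0}, {"dp": [0, 0, -5], "yaw": 0}, {"dp": [0, 0, 0], "yaw": 0}, {"dp": [0, 0, 0], "yaw": 0}]}}

```text
clock: 49.02
ee_pos: [0.4345, -0.2022, 0.0556]
eef_rot: [[0.015, -1.0, 0.001], [-1.0, -0.015, -0.001], [0.001, -0.001, -1.0]]
force: [0.9, 0.7, -0.3]
grip_width: 0.0152
```

{"fn": "play_rows", "kwargs": {"commands": [{"dp": [0, 0, -3], "yaw": 0}, {"dp": [0, 0, -3], "yaw": 0}, {"dp": [0, 0, -3], "yaw": 0}, {"dp": [0, 0, 0], "yaw": 0}]}}

```text
clock: 49.52
ee_pos: [0.4339, -0.2018, 0.0454]
eef_rot: [[0.015, -1.0, -0.0], [-1.0, -0.015, 0.0], [-0.0, 0.0, -1.0]]
force: [-0.8, 0.6, 0.1]
grip_width: 0.0155
```

{"fn": "play_rows", "kwargs": {"commands": [{"dp": [0, 0, -3], "yaw": 0}, {"dp": [0, 0, -3], "yaw": 0}, {"dp": [0, 0, -3], "yaw": 0}, {"dp": [0, 0, -2], "yaw": 0}, {"dp": [0, 0, 0], "yaw": 0}, {"dp": [0, 0, 0], "yaw": 0}]}}

```text
clock: 50.28
ee_pos: [0.4347, -0.202, 0.0359]
eef_rot: [[0.016, -1.0, 0.002], [-1.0, -0.016, -0.0], [0.0, -0.002, -1.0]]
force: [-1.7, 4.5, 10.2]
grip_width: 0.0153
```

{"fn": "play_rows", "kwargs": {"commands": [{"dp": [0, 0, -1], "yaw": 0}, {"dp": [0, 0, -1], "yaw": 0}, {"dp": [0, 0, 0], "yaw": 0}, {"dp": [0, 0, 0], "yaw": 0}]}}

```text
clock: 50.78
ee_pos: [0.4347, -0.202, 0.0341]
eef_rot: [[0.016, -1.0, 0.002], [-1.0, -0.016, -0.0], [0.0, -0.002, -1.0]]
force: [-2.1, 4.9, 12.8]
grip_width: 0.0151
```

Run:
```python
from h import *
a=snap('scene','s10.png');b=snap('top','t10.png')
k=lambda a,f:cv2.resize(a[:,:,::-1],None,fx=f,fy=f,interpolation=cv2.INTER_CUBIC)
A=k(a[120:230,110:240],4);print(A.shape)
cv2.imwrite('pics/c10.png',A)
p=lambda X:proj('scene',np.array(X)).round(1).tolist()
g=np.array([.4347,-.2018,.0505])
for t in(0,15,20,25,30):
    c,s=np.cos(np.radians(t)),np.sin(np.radians(t));print(t,'tip',(np.array(p(g+[0,.097*c,-.097*s]))-[110,120])*4,'rear',(np.array(p(g-[0,.119*c,-.119*s]))-[110,120])*4)
```

```text
(440, 520, 3)
0 tip [[429.6 264.4]] rear [[111.2 301.2]]
15 tip [[427.2 293.6]] rear [[108.8 263.2]]
20 tip [[424.4 303.2]] rear [[110.8 250.4]]
25 tip [[420.4 312.8]] rear [[114.  237.6]]
30 tip [[415.6 321.6]] rear [[118.8 225.2]]
```

View pics/c10.png

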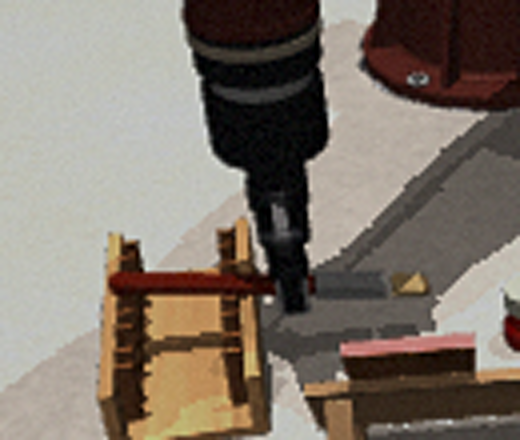

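{"fn": "play_rows", "kwargs": {"commands": [{"dp": [0, 0, -1.5], "yaw": 0}, {"dp": [0, 0, -1.5], "yaw": 0}, {"dp": [0, 0, -1.5], "yaw": 0}, {"dp": [0, 0, -1], "yaw": 0}, {"dp": [0, 0, 0], "yaw": 0}, {"dp": [0, 0, 0], "yaw": 0}]}}

```text
clock: 51.62
ee_pos: [0.4348, -0.2023, 0.0287]
eef_rot: [[0.016, -1.0, 0.002], [-1.0, -0.016, -0.001], [0.001, -0.002, -1.0]]
force: [-2.8, 4.3, 12.0]
grip_width: 0.0154
```

```bash
cat > tilt.py <<'E'
from h import *
import sys
a=snap('scene',sys.argv[1])
s=env.read_state();g=s['ee_pos']+[0,0,.0151];print(s['ee_pos'],s['force'].round(1))
x0,y0=190,175
sub=a[y0:y0+35,x0:x0+40].astype(int)
m=(sub[:,:,0]-sub[:,:,2]>45)&(sub[:,:,1]-sub[:,:,2]>25)&(sub[:,:,0]>120)
v,u=np.nonzero(m);keep=u+x0>200;print('bristle px',len(u),'centroid',(u[keep].mean()+x0).round(1),(v[keep].mean()+y0).round(1),u.min()+x0,u.max()+x0,v.min()+y0,v.max()+y0)
for t in(0,10,15,20,25,30):
    c,q=np.cos(np.radians(t)),np.sin(np.radians(t));print(t,'bristle mid',proj('scene',g+[0,.081*c,-.081*q]).round(1))
E
python3 tilt.py s11.png
```

```text
[ 0.4347312  -0.20234467  0.02871963] [-2.9  3.1 12. ]
bristle px 11 centroid 212.7 195.5 210 214 194 197
0 bristle mid [[211.6 188.7]]
10 bristle mid [[211.6 192.8]]
15 bristle mid [[211.2 194.8]]
20 bristle mid [[210.6 196.8]]
25 bristle mid [[209.9 198.8]]
30 bristle mid [[208.9 200.7]]
```

```bash
cat > fit.py <<'E'
from h import *
import sys
from scipy.optimize import least_squares
f=sys.argv[1];a=cv2.imread('pics/'+f)[:,:,::-1].astype(int)
s=env.read_state();yaw=np.arctan2(s['eef_rot'][1,0],s['eef_rot'][0,0])-np.pi
r,g,b=a[:,:,0],a[:,:,1],a[:,:,2]
m=(r-g>45)&(r-b>45)&(g<60)
tip0=np.array(proj('scene',s['ee_pos']+[0,0,.015])[0]);yy,xx=np.mgrid[:384,:512]
m&=(abs(xx-tip0[0])<70)&(abs(yy-tip0[1])<45)
n,lab,st,_=cv2.connectedComponentsWithStats(m.astype('u1'));
big=[i for i in range(1,n) if st[i,4]>=10];mm=np.isin(lab,big);v,u=np.nonzero(mm)
print('red px',len(u),u.min(),u.max(),v.min(),v.max())
P=np.c_[u,v].astype(float);
def line(t,dz):
    d=np.array([np.cos(yaw)*np.cos(t),np.sin(yaw)*np.cos(t),-np.sin(t)])
    q=s['ee_pos']+[0,0,.0151+dz]
    return q,d
def res(p):
    q,d=line(*p);X=proj('scene',np.array([q-.119*d,q-.02*d]))
    e=X[1]-X[0];L=np.hypot(*e);nrm=np.array([-e[1],e[0]])/L
    return (P-X[0])@nrm
best=least_squares(res,[.3,0.],x_scale=[.1,.005],loss='soft_l1')
q,d=line(*best.x);print('tilt deg',np.degrees(best.x[0]).round(1),'dz mm',(best.x[1]*1e3).round(1),'rms',np.sqrt((best.fun**2).mean()).round(2))
print('pred rear',proj('scene',q-.119*d).round(1),'bristle mid',proj('scene',q+.081*d).round(1),'tip',(q+.097*d).round(4))
E
python3 fit.py s11.png
python3 - <<'E'
import sys;sys.path.insert(0,'.')
from h import *
a=cv2.imread('pics/s11.png');A=cv2.resize(a[170:215,125:240],None,fx=6,fy=6,interpolation=cv2.INTER_CUBIC);cv2.imwrite('pics/c11.png',A)
E
```

```text
red px 162 138 248 184 207
tilt deg 20.9 dz mm -0.6 rms 1.57
pred rear [[138.1 184.7]] bristle mid [[210.5 197.1]] tip [ 0.4333 -0.1117  0.0086]
```

View pics/c11.png

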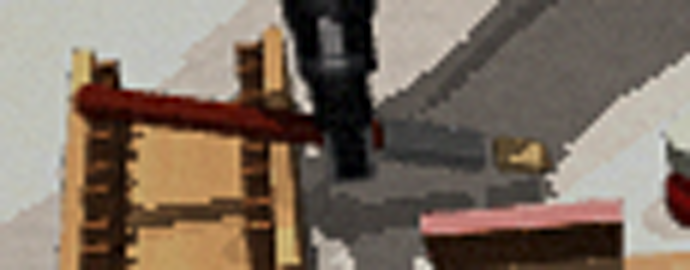

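```bash
sed -i 's/m&=(abs(xx-tip0\[0\])<70)/m\&=(xx-tip0[0]<22)\&(abs(xx-tip0[0])<70)/' fit.py; python3 fit.py s11.png
python3 - <<'E'
import sys
from h import *
from scipy.optimize import least_squares
s=env.read_state();y=1.586
def pts(p):
    t,dz,ax=p;d=np.array([np.cos(y)*np.cos(t),np.sin(y)*np.cos(t),-np.sin(t)]);q=s['ee_pos']+[0,0,.0151+dz]+ax*d
    return proj('scene',np.array([q-.117*d,q+.081*d]))
r=least_squares(lambda p:(pts(p)-[[139,186.3],[211.7,195.6]]).ravel(),[.3,0,0],x_scale=[.1,.005,.005]);print(r.x,r.fun)
E
```

```text
red px 104 138 171 184 191
tilt deg 18.8 dz mm 2.7 rms 0.95
pred rear [[137.5 185. ]] bristle mid [[210.7 195.4]] tip [ 0.4333 -0.1105  0.0153]
[0.31154952 0.0010304  0.0020486 ] [ 0.15041178  0.02458496 -0.16988549 -0.04973832]
```

{"fn": "play_rows", "kwargs": {"commands": [{"dp": [0, 0, 6], "yaw": 0}, {"dp": [0, -6, 0], "yaw": 0}, {"dp": [0, 0, -2], "yaw": 0}, {"dp": [0, 0, -2], "yaw": 0}, {"dp": [0, 0, -1], "yaw": 0}, {"dp": [0, 0, -1], "yaw": 0}, {"dp": [0, 0, 0], "yaw": 0}, {"dp": [0, 0, 0], "yaw": 0}]}}

```text
clock: 52.68
ee_pos: [0.4344, -0.2088, 0.0288]
eef_rot: [[0.015, -1.0, 0.001], [-1.0, -0.015, -0.002], [0.002, -0.001, -1.0]]
force: [-4.6, 1.1, 15.9]
grip_width: 0.0154
```

```bash
python3 tilt.py s12.png; python3 fit.py s12.png
```

```text
[ 0.4344628  -0.20881877  0.02885464] [-5.7  1.5 15.4]
bristle px 9 centroid 210.6 197.3 209 212 196 198
0 bristle mid [[209.3 188.9]]
10 bristle mid [[209.3 193. ]]
15 bristle mid [[208.9 195. ]]
20 bristle mid [[208.3 197. ]]
25 bristle mid [[207.6 199. ]]
30 bristle mid [[206.6 200.9]]
red px 105 136 167 182 190
tilt deg 21.5 dz mm 4.3 rms 0.98
pred rear [[135.3 183. ]] bristle mid [[208.  196.2]] tip [ 0.4331 -0.1186  0.0127]
```

{"fn": "play_rows", "kwargs": {"commands": [{"dp": [0, 0, -1.5], "yaw": 0}, {"dp": [0, 0, -1.5], "yaw": 0}, {"dp": [0, 0, -1], "yaw": 0}, {"dp": [0, 0, 0], "yaw": 0}, {"dp": [0, 0, 0], "yaw": 0}]}}

```text
clock: 53.35
ee_pos: [0.4345, -0.2091, 0.0256]
eef_rot: [[0.015, -1.0, 0.001], [-1.0, -0.015, -0.003], [0.003, -0.001, -1.0]]
force: [-7.9, 3.1, 24.5]
grip_width: 0.0152
```

```bash
python3 tilt.py s13.png; python3 fit.py s13.png
```

```text
[ 0.43453547 -0.20913699  0.02561035] [-9.   3.2 22.8]
bristle px 5 centroid 210.2 200.6 209 211 200 201
0 bristle mid [[209.3 189.8]]
10 bristle mid [[209.2 194. ]]
15 bristle mid [[208.9 196. ]]
20 bristle mid [[208.3 198. ]]
25 bristle mid [[207.6 199.9]]
30 bristle mid [[206.6 201.8]]
red px 95 137 167 179 189
tilt deg 27.3 dz mm 5.1 rms 0.94
pred rear [[136.4 180.1]] bristle mid [[207.  199.1]] tip [ 0.4332 -0.1229  0.0013]
```

{"fn": "play_rows", "kwargs": {"commands": [{"dp": [0, 0, 5], "yaw": 0}, {"dp": [0, 4, 15], "yaw": 0}, {"dp": [0, 0, 30], "yaw": 0}, {"dp": [0, 0, 40], "yaw": 0}, {"dp": [0, 0, 40], "yaw": 0}, {"dp": [0, 0, 15], "yaw": 0}]}}

```text
clock: 54.15
ee_pos: [0.4349, -0.2043, 0.171]
eef_rot: [[0.016, -1.0, 0.003], [-1.0, -0.016, -0.002], [0.002, -0.003, -1.0]]
force: [0.1, 0.1, -1.1]
grip_width: 0.0153
```

{"fn": "play_rows", "kwargs": {"commands": [{"dp": [0, 15, 0], "yaw": -0.04}, {"dp": [0, 25, 0], "yaw": -0.08}, {"dp": [-3, 32, 0], "yaw": -0.09}, {"dp": [-4, 32, 0], "yaw": -0.09}, {"dp": [-4, 32, 0], "yaw": -0.09}, {"dp": [-4, 32, 0], "yaw": -0.09}, {"dp": [-4, 32, 0], "yaw": -0.09}, {"dp": [-4, 32, 0], "yaw": -0.09}, {"dp": [-4, 32, 0], "yaw": -0.09}, {"dp": [-4, 32, 0], "yaw": -0.09}, {"dp": [-4, 32, 0], "yaw": -0.09}, {"dp": [-4, 32, 0], "yaw": -0.09}, {"dp": [-4, 32, 0], "yaw": -0.09}, {"dp": [-4, 32, 0], "yaw": -0.09}, {"dp": [-4, 32, 0], "yaw": -0.09}, {"dp": [-4, 32, 0], "yaw": -0.09}, {"dp": [-4, 32, 0], "yaw": -0.09}, {"dp": [-4, 32, 0], "yaw": -0.09}, {"dp": [-4, 29, 0], "yaw": -0.03}, {"dp": [-3, 10, 0], "yaw": 0}]}}

```text
clock: 56.65
ee_pos: [0.3631, 0.3879, 0.1673]
eef_rot: [[-1.0, 0.002, -0.002], [0.002, 1.0, -0.001], [0.002, -0.001, -1.0]]
force: [0.7, -1.1, -0.6]
grip_width: 0.0155
```

{"fn": "play_rows", "kwargs": {"commands": [{"dp": [0, 0, 0], "yaw": 0}, {"dp": [0, 0, 0], "yaw": 0}]}}

```text
clock: 56.9
ee_pos: [0.3642, 0.3863, 0.1682]
eef_rot: [[-1.0, 0.004, -0.0], [0.004, 1.0, -0.001], [0.0, -0.001, -1.0]]
force: [-0.0, -0.7, 0.1]
grip_width: 0.0155
```

Run:
```python
from h import *
a=snap('scene','s14.png');b=snap('top','t14.png')
s=env.read_state();E=s['ee_pos'];print(E,np.arctan2(s['eef_rot'][1,0],s['eef_rot'][0,0])-np.pi,s['force'].round(1))
for cam in('scene','top'):
    for t in(20,27,34):
        c,q=np.cos(np.radians(t)),np.sin(np.radians(t));g=E+[0,0,.018];print(cam,t,'tip',proj(cam,g+[.097*c,0,-.097*q]).round(1),'ferr',proj(cam,g+[.041*c,0,-.041*q]).round(1))
p=[int(x) for x in proj('scene',E+[.06,0,0])[0]];q=[int(x) for x in proj('top',E+[.06,0,0])[0]]
k=lambda a,f:cv2.resize(a[:,:,::-1],None,fx=f,fy=f,interpolation=cv2.INTER_CUBIC)
A=k(a[p[1]-35:p[1]+50,p[0]-40:p[0]+40],5);B=k(b[q[1]-30:q[1]+55,q[0]-40:q[0]+40],5)
cv2.imwrite('pics/c14.png',np.hstack([A,B]));print('offs',p[0]-40,p[1]-35,q[0]-40,q[1]-30)
for n in('cup_white',):
  for cam in('top','scene'):
    r=env.search_frame(n,cam);print(n,cam,[(np.round(x['extent'],1).tolist(),round(x['conf'],2)) for x in r[:2]])
```

```text
[0.36435475 0.38636004 0.16839243] -0.004546686998773364 [-0.3  0.7 -0.6]
scene 20 tip [[390.3 139.8]] ferr [[382.6 125.5]]
scene 27 tip [[388.6 142.5]] ferr [[381.9 126.7]]
scene 34 tip [[386.8 144.7]] ferr [[381.2 127.7]]
top 20 tip [[127.4 205.6]] ferr [[124.4 222.7]]
top 27 tip [[128.5 207.3]] ferr [[124.9 223.4]]
top 34 tip [[129.5 209.4]] ferr [[125.3 224.2]]
offs 345 95 85 185
cup_white top [([247.0, 149.3, 27.8, 31.9], 0.35)]
cup_white scene [([366.5, 167.0, 27.0, 21.5], 0.7)]
```

View pics/c14.png

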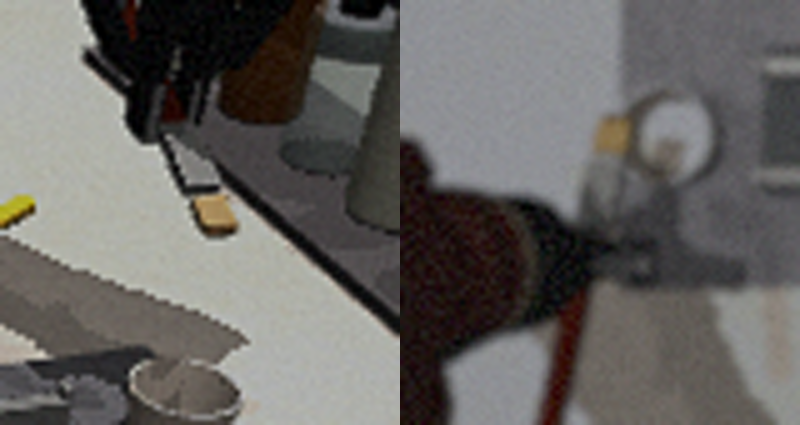

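Run:
```python
from h import *
print(onz('scene',382.3,171.8,.04),onz('top',139.8,212.2,.04))
def tri(a,b):
    o1,d1=ray('scene',*a);o2,d2=ray('top',*b);A=np.c_[d1,-d2];x=np.linalg.lstsq(A,o2-o1,rcond=None)[0];P,Q=o1+d1*x[0],o2+d2*x[1];return (P+Q)/2,np.linalg.norm(P-Q)
print(tri((388.6,141.4),(127.8,208.4)),env.read_state()['ee_pos'])
```

```text
[0.44584948 0.39242804 0.04      ] [0.43904158 0.38152983 0.04      ]
(array([0.44720841, 0.38795887, 0.14369307]), np.float64(9.503203148185217e-05)) [0.36436411 0.38653977 0.16846525]
```

{"fn": "play_rows", "kwargs": {"commands": [{"dp": [5, -1, -20], "yaw": 0}, {"dp": [5, -1.5, -30], "yaw": 0}, {"dp": [0, 0, -25], "yaw": 0}, {"dp": [0, 0, -15], "yaw": 0}, {"dp": [0, 0, -12], "yaw": 0}, {"dp": [0, 0, -8], "yaw": 0}, {"dp": [0, 0, -6], "yaw": 0}, {"dp": [0, 0, -3], "yaw": 0}, {"dp": [0, 0, 0], "yaw": 0}, {"dp": [0, 0, 0], "yaw": 0}, {"dp": [0, 0, 0], "yaw": 0}, {"dp": [0, 0, 0], "yaw": 0}]}}

```text
clock: 58.6
ee_pos: [0.3742, 0.3846, 0.0495]
eef_rot: [[-1.0, 0.004, 0.0], [0.004, 1.0, -0.0], [-0.0, -0.0, -1.0]]
force: [-0.5, -0.1, -0.8]
grip_width: 0.0152
```

Run:
```python
from h import *
a=snap('scene','s15.png');b=snap('top','t15.png')
s=env.read_state();E=s['ee_pos'];print(E,s['force'].round(1))
t=E+[.0828,.0014,-.0247];print(t,proj('scene',t),proj('top',t))
for c,im in(('scene',a),('top',b)):
    p=proj(c,t)[0].astype(int);sub=im[p[1]-8:p[1]+9,p[0]-12:p[0]+13].astype(int)
    print(c,p);print('\n'.join(' '.join('#' if (q[0]-q[2]>45) else ('o' if q.sum()>480 else '.') for q in r) for r in sub))
```

```text
[0.37413566 0.38460623 0.04939717] [ 0.7 -0.4 -0.7]
[0.45693566 0.38600623 0.02469717] [[381.0712931  178.26301175]] [[140.09237691 207.06860451]]
scene [381 178]
. . . . . . . . . . . . . . . . . . . . . . o o o
. . . . . . . . . # # # # # . . . . . . . . . o o
. . o . . . . . # # # # # # . . . . . . . . . . o
. . . . . . . . # # # # # # # . . . . . . . . . o
. . . . . . . . # # # # # # # . . . . . . . . . o
. . . . . . . . . # # # # # # . . . . . . . . . .
. . . . . . . . . # # # # # # # . . . . . . . . .
. . . . . . . . . . . . . . # . . . . . . o . . o
. . . . . . . . . . . . . . . . . . . . . . . . o
. . . . . . . . . . . . . . . . . . . . . . . o o
. . . . . . . . . . . . . . . . . . . . . . o o o
. . . . . . . . . . . . . . . . . . . . . . . o o
. . . . . . . . . . . . . . . . . . . . . . . . o
. . . . . . . . . . . . . . . . . . . . . . . . .
. . . . . . . . . . . . . . . . . . . . . . . . .
. . . . . . . . . . . . . . . . . . . . . . . . .
. . . . . . . . . . . . . . . . . . . . . . . . .
top [140 207]
. . . . . . . . . . . . . . . . . . . . . . . . .
. . . . . . . . . . . . . . . . . . . . . . . . .
. . . . . . . . . . . . . . . . . . . . . . . . .
. . . . . . . . . . . . . . . . . . . . . . . . .
. . . . . . . . . . . . . . . . . . . . . . . . .
. . . . . . . . . . . . . . . . . . . . . . . . .
. . . . . . . . . . . . . . . . . . . . . . . . .
. . . . . . . . . . . . . . . . . . . . . . . . .
. . . . . . . . . . . . . . . . . . . . . . . . .
. . . . . . . . . . # # # # # . . . . . . . . . .
. . . . . . . . . . # # # # # . . . . . . . . . .
. . . . . . . . . # # # # # . . . . . . . . . . .
. . . . . . . . . # # # # # # . . . . . . . . . .
. . . . . . . . . . # # # # . . . . . . . . . . .
. . . . . . . . . . . . . . . . . . . . . . . . .
. . . . . . . . . . . . . . . . . . . . . . . . .
. . . . . . . . . . . . . . . . . . . . . . . . .
```

{"fn": "play_rows", "kwargs": {"commands": [{"dp": [0, 0, -2], "yaw": 0}, {"dp": [0, 0, 0], "yaw": 0}, {"dp": [0, 0, 0], "yaw": 0}, {"dp": [0, 0, 0], "yaw": 0}, {"dp": [0, 0, 10], "yaw": 0}, {"dp": [0, 0, 25], "yaw": 0}, {"dp": [0, 0, 35], "yaw": 0}, {"dp": [0, 0, 32], "yaw": 0}]}}

```text
clock: 59.7
ee_pos: [0.3742, 0.3847, 0.1514]
eef_rot: [[-1.0, 0.004, 0.001], [0.004, 1.0, 0.0], [-0.001, 0.0, -1.0]]
force: [0.8, 0.8, -0.6]
grip_width: 0.0155
```

{"fn": "play_rows", "kwargs": {"commands": [{"dp": [2, -15, 0], "yaw": 0}, {"dp": [5, -26, 0], "yaw": -0.007}, {"dp": [5, -29, 0], "yaw": -0.007}, {"dp": [5, -29, 0], "yaw": -0.007}, {"dp": [5, -29, 0], "yaw": -0.007}, {"dp": [5, -29, 0], "yaw": -0.007}, {"dp": [5, -29, 0], "yaw": -0.007}, {"dp": [5, -29, 0], "yaw": -0.007}, {"dp": [5, -29, 0], "yaw": -0.007}, {"dp": [5, -29, 0], "yaw": -0.007}, {"dp": [5, -29, 0], "yaw": -0.005}, {"dp": [5, -29, 0], "yaw": 0}, {"dp": [5, -29, 0], "yaw": 0}, {"dp": [5, -29, 0], "yaw": 0}, {"dp": [5, -29, 0], "yaw": 0}, {"dp": [5, -29, 0], "yaw": 0}, {"dp": [5, -29, 0], "yaw": 0}, {"dp": [5, -25, 0], "yaw": 0}, {"dp": [2, -18, 0], "yaw": 0}, {"dp": [0, 0, 0], "yaw": 0}]}}

```text
clock: 62.2
ee_pos: [0.4627, -0.1351, 0.149]
eef_rot: [[-0.997, 0.073, -0.001], [0.073, 0.997, 0.0], [0.001, -0.0, -1.0]]
force: [-0.3, 0.2, -0.6]
grip_width: 0.0155
```

{"fn": "play_rows", "kwargs": {"commands": [{"dp": [0, 0, -15], "yaw": 0}, {"dp": [0, 0, -15], "yaw": 0}, {"dp": [0, 0, 0], "yaw": 0}, {"dp": [0, 0, 0], "yaw": 0}]}}

```text
clock: 62.7
ee_pos: [0.463, -0.1341, 0.1193]
eef_rot: [[-0.997, 0.071, -0.0], [0.071, 0.997, -0.0], [0.0, -0.0, -1.0]]
force: [-0.4, 0.1, -0.2]
grip_width: 0.0151
```

```bash
cat > tp.py <<'E'
from h import *
import sys
def show(tag,col=45):
    b=snap('top','t%s.png'%tag);a=snap('scene','s%s.png'%tag)
    s=env.read_state();E=s['ee_pos'];y=np.arctan2(s['eef_rot'][1,0],s['eef_rot'][0,0])-np.pi;y=(y+np.pi)%(2*np.pi)-np.pi
    c,q=np.cos(y),np.sin(y);t=E+[.0828*c-.0019*q,.0828*q+.0019*c,-.0247]
    print('E',E.round(4),'yaw',y.round(4),'F',s['force'].round(1),'tip est',t.round(4))
    for cam,im in(('top',b),('scene',a)):
        p=proj(cam,t)[0];pi=p.astype(int);print(cam,p.round(1));sub=im[pi[1]-9:pi[1]+9,pi[0]-12:pi[0]+13].astype(int)
        print('\n'.join(' '.join('#' if (k[0]-k[2]>col and k[1]-k[2]>25) else ('o' if k.sum()>400 else '.') for k in r) for r in sub))
if __name__=='__main__':show(sys.argv[1])
E
python3 tp.py 16
```

```text
E [ 0.4634 -0.1344  0.1198] yaw -0.0715 F [-0.8 -0.4 -0.9] tip est [ 0.5461 -0.1384  0.0951]
top [296.3 182.6]
. . . . . . . . . . . . o o . . . . . . . . . . .
. . . . . . . . . . . . . . . . . . . . . . . . .
. . . . . . . . . . . . . . . . . . . . . . . . .
. . . . . . . . . . . . . . . . . . . . . . . . .
. . . . . . . . . . . . . . . . . . . . . . . . .
. . . . . . . . . . . . . . . . . . . . . . . . .
. . . . . . . . . . . . . . . . . . . . . . . . .
# # . # . . . . . . . . . . . . . . . . . . . . .
# # # # # # # # # # # . . . . . . . . . . . . . .
# # # # # # # # # # # . . . . . . . . . . . . . .
# # # # # # # # # # # . . . . . . . . . . . . . .
# . # . # # # # # # . . . . . . . . . . . . . . .
. . . . . . . . . . . . . . . . . . . . . . . . .
. . . . . . . . . . . . . . . . . . . . . . . . .
. . . . . . . . . . . . . . . . . . . . . . . . .
o o o o . . . . . . . . . . . . . . . . . . . . .
o o o o o . . . . . . . . . . . . . . . . . . . .
o o o o . . . . . . . . . . . . . . . . . . . . .
scene [207.9 198. ]
o o o o o o o o # o o # # # # # . . . . . . . . .
o o o o o o o o # # # # # # # # . . . . . . . . .
o o o o o o o o # # # # # # # # . . . . . . . . .
o o o o o o o o # # # # # # # # . . . . . . . . .
o o o o o o o o # # # # # # # # # . . . . . . . .
o o o o o o o o # # # # # # # # # . . . . . . . .
o o o o o o o o # # # # # # # # # . . . . . . . .
o o o o o o o o # # # # # # # # . . . . . . . . .
o o o o o o o o . # # # # # # # . . . . . . . . .
o o o o o o o . . . . . . . . . . . . . . . . . .
o o o o o o o . . . . . . . . . . . . . . . . . .
o o o o o o . . . . . . . . . . . . . . . . . . .
o o o o o o . . . . . . . . . . . . . . . . . . .
o o o o o . . . . . . . . . . . . . . . . . . . .
o o o o o . . . . . . . . . . . . . . . . . . . .
. . . . . . . . . . . . . . . . . . . . o o o o o
. . . . . . . . o o o o o o o o o o o o o o o o o
o o o o o o o o o o o o o o o o o o o o o o o o o
```

{"fn": "play_rows", "kwargs": {"commands": [{"dp": [9, -0.7, -4.6], "yaw": 0}, {"dp": [9, -0.7, -4.6], "yaw": 0}, {"dp": [7, -0.5, -4], "yaw": 0}, {"dp": [5, -0.4, -2.6], "yaw": 0}, {"dp": [3, -0.2, -1.5], "yaw": 0}, {"dp": [2.7, -0.2, -1.4], "yaw": 0}, {"dp": [1.8, 0, -0.9], "yaw": 0}, {"dp": [0, 0, 0], "yaw": 0}, {"dp": [0, 0, 0], "yaw": 0}, {"dp": [0, 0, 0], "yaw": 0}]}}

```text
clock: 64.05
ee_pos: [0.5005, -0.1371, 0.0998]
eef_rot: [[-0.997, 0.072, 0.0], [0.072, 0.997, -0.0], [-0.0, -0.0, -1.0]]
force: [-0.6, -0.0, -0.8]
grip_width: 0.0155
```

```bash
cat > fa.py <<'E'
from h import *
def F(n=6):
    f=[]
    for i in range(n): env.capture('top');f.append(env.read_state()['force'])
    f=np.array(f);return f.mean(0).round(2),(f.std(0)/n**.5).round(2)
E
python3 - <<'E'
from fa import *
import tp
print(F());tp.show('17')
E
```

```text
(array([-1.25, -0.03, -0.47]), array([0.13, 0.16, 0.21]))
E [ 0.5006 -0.1371  0.0998] yaw -0.0717 F [-0.8 -0.8  0.1] tip est [ 0.5833 -0.1411  0.0751]
top [296.7 172.1]
. . . . . . . . . . . . . . . . . . . . . . . . .
. . . . . . . . . . . . . . . . . . . . . . . . .
. . . . . . . . . . . . . . . . . . . . . . . . .
. . . . . . . . . . . . . . . . . . . . . . . . .
. . . . . . . . . . . . . . . . . . . . . . . . .
. . . . . . . . . . . . . . . . . . . . . . . . .
. . . . . . . . . . . . . . . . . . . . . . . . .
. . . . . . . . . . . . . . . . . . . . . . . . .
. . . . . . . . . . . . . . . . . . . . . . . . .
. . . . . . . . . . . . . . . . . . . . . . . . .
. . . . . . . . . . . . . . . . . . . . . . . . .
. . . . . . . . . . . . . . . . . . . . . . . . .
. . . . . . . . . . . . . . . . . . . . . . . . .
. . . . . . . . . . . . . . . . . . . . . . . . .
. . . . . . . . . . . . . . . . . . . . . . . . .
. . . . . . . . . . . . . . . . . . . . . . . . .
. . . . . . . . . . . . . . . . . . . . . . . . .
. . . . . . . . . . . . . . . . . . . . . . . . .
scene [208.9 213.9]
o o o o o o
[... 188 characters left out ...]

o o o o o o . . . . . . . . . . # . . . . . . . .
. . . . . . . . . . . . . . . . . . . . . . . . .
. . . . . . . . . . . . . . . . . . . . . . . . .
. . . . . . . . . . . . . . . . . . . . . . . . .
. . . . . . . . . . . . . . . . . . . . . . . . .
. . . . . . . . . . . . . . . . . . . . . . . . .
. . . . . . . . . . . . . . . . . . . . . . . . .
# . . . . . . . . . . . . . . . . . . . . . . . .
# . . . . . . . . . . . . . . . . . . . . . . . .
# # . . . . . . . . . . . . . . . . . . . . . . .
. . . . . . . . . . . . . . . . . . . . . . . . .
. . . . . . . . . . . . . . . . . . . . . . . . .
# # . . . . . . . . . . . . . . . . . . . . . . .
# # . . . . . . . . . . . . . . . . . . . . . . .
```

{"fn": "play_rows", "kwargs": {"commands": [{"dp": [1.8, -0.1, -0.9], "yaw": 0}, {"dp": [1.8, -0.1, -0.9], "yaw": 0}, {"dp": [0, 0, 0], "yaw": 0}, {"dp": [0, 0, 0], "yaw": 0}, {"dp": [0, 0, 0], "yaw": 0}]}}

```text
clock: 65.08
ee_pos: [0.5042, -0.1373, 0.0979]
eef_rot: [[-0.997, 0.072, -0.0], [0.072, 0.997, -0.0], [-0.0, -0.0, -1.0]]
force: [-1.2, 0.1, 0.4]
grip_width: 0.0156
```

```bash
python3 -c "
from fa import *
print(F(),env.read_state()['ee_pos'])"
```

```text
(array([-1.51, -1.1 , -0.02]), array([0.29, 0.21, 0.24])) [ 0.50418273 -0.13731871  0.09794698]
```

{"fn": "play_rows", "kwargs": {"commands": [{"dp": [-7, 0.5, 3.6], "yaw": 0}, {"dp": [-9, 0.7, 4.6], "yaw": 0}, {"dp": [-9, 0.7, 4.6], "yaw": 0}, {"dp": [-9, 0.7, 4.6], "yaw": 0}, {"dp": [0, 0, 0], "yaw": 0}, {"dp": [0, 0, 0], "yaw": 0}, {"dp": [0, 0, 0], "yaw": 0}]}}

```text
clock: 66.25
ee_pos: [0.4702, -0.1347, 0.1151]
eef_rot: [[-0.997, 0.072, -0.0], [0.072, 0.997, -0.0], [0.0, -0.0, -1.0]]
force: [-0.2, -0.3, -0.4]
grip_width: 0.0154
```

```bash
python3 -c "
from fa import *
print(F(),env.read_state()['ee_pos'])"
```

```text
(array([-0.04,  0.4 , -0.27]), array([0.17, 0.25, 0.16])) [ 0.47021382 -0.13468075  0.11522918]
```

Rose touched: the x force averaged -1.3 to -1.5 N in contact, against about 0 N in free air. Green is next.

{"fn": "play_rows", "kwargs": {"commands": [{"dp": [-2, 10, 2], "yaw": 0}, {"dp": [0, 20, 1], "yaw": 0}, {"dp": [1, 25, 0], "yaw": 0}, {"dp": [2, 25, 0], "yaw": 0}, {"dp": [2, 22, 0], "yaw": 0}, {"dp": [1, 12, 0], "yaw": 0}, {"dp": [0, 5, 0], "yaw": 0}, {"dp": [0, 0, 0], "yaw": 0}, {"dp": [0, 0, 0], "yaw": 0}]}}

```text
clock: 67.68
ee_pos: [0.4742, -0.0162, 0.1183]
eef_rot: [[-0.997, 0.072, -0.0], [0.072, 0.997, -0.001], [0.0, -0.001, -1.0]]
force: [-0.6, 0.1, 0.0]
grip_width: 0.0153
```

{"fn": "play_rows", "kwargs": {"commands": [{"dp": [9, -0.7, -4.6], "yaw": 0}, {"dp": [9, -0.7, -4.6], "yaw": 0}, {"dp": [7, -0.5, -3.6], "yaw": 0}, {"dp": [5, -0.4, -2.5], "yaw": 0}, {"dp": [3, -0.2, -1.4], "yaw": 0}, {"dp": [2.5, -0.2, -1.3], "yaw": 0}, {"dp": [1, 0, -0.5], "yaw": 0}, {"dp": [0, 0, 0], "yaw": 0}, {"dp": [0, 0, 0], "yaw": 0}, {"dp": [0, 0, 0], "yaw": 0}]}}

```text
clock: 68.92
ee_pos: [0.5106, -0.0184, 0.0999]
eef_rot: [[-0.997, 0.072, -0.0], [0.072, 0.997, -0.0], [0.0, -0.0, -1.0]]
force: [-1.5, -0.5, 0.1]
grip_width: 0.0154
```

```bash
python3 -c "
from fa import *
print(F(),env.read_state()['ee_pos'])"
```

```text
(array([-1.2 , -0.1 , -0.23]), array([0.19, 0.19, 0.28])) [ 0.51065694 -0.0184213   0.09982395]
```

{"fn": "play_rows", "kwargs": {"commands": [{"dp": [1.8, -0.1, -0.9], "yaw": 0}, {"dp": [0, 0, 0], "yaw": 0}, {"dp": [0, 0, 0], "yaw": 0}, {"dp": [0, 0, 0], "yaw": 0}, {"dp": [-8, 0.6, 4.1], "yaw": 0}, {"dp": [-10, 0.8, 5], "yaw": 0}, {"dp": [-10, 0.8, 5], "yaw": 0}, {"dp": [-10, 0.8, 5.3], "yaw": 0}, {"dp": [1, 12, 0], "yaw": 0}, {"dp": [1.5, 22, 0.5], "yaw": 0}, {"dp": [2, 25, 1], "yaw": 0}, {"dp": [2, 25, 0], "yaw": 0}, {"dp": [1.5, 15, 0], "yaw": 0}, {"dp": [0, 5.5, 0], "yaw": 0}, {"dp": [0, 0, 0], "yaw": 0}, {"dp": [0, 0, 0], "yaw": 0}]}}

```text
clock: 71.22
ee_pos: [0.4825, 0.0884, 0.1198]
eef_rot: [[-0.997, 0.072, -0.0], [0.072, 0.997, -0.001], [0.0, -0.001, -1.0]]
force: [0.0, 0.6, -0.9]
grip_width: 0.0155
```

{"fn": "play_rows", "kwargs": {"commands": [{"dp": [9, -0.7, -4.6], "yaw": 0}, {"dp": [9, -0.7, -4.6], "yaw": 0}, {"dp": [7, -0.5, -3.6], "yaw": 0}, {"dp": [5, -0.4, -2.5], "yaw": 0}, {"dp": [3, -0.2, -1.4], "yaw": 0}, {"dp": [2.5, -0.2, -1.3], "yaw": 0}, {"dp": [0, 0, 0], "yaw": 0}, {"dp": [0, 0, 0], "yaw": 0}, {"dp": [0, 0, 0], "yaw": 0}]}}

```text
clock: 72.35
ee_pos: [0.5179, 0.0863, 0.1019]
eef_rot: [[-0.997, 0.072, 0.0], [0.072, 0.997, -0.0], [-0.0, -0.0, -1.0]]
force: [-0.6, -0.4, -0.5]
grip_width: 0.0152
```

```bash
python3 -c "
from fa import *
print(F(),env.read_state()['ee_pos'])"
```

```text
(array([-0.65,  0.37, -0.69]), array([0.15, 0.21, 0.21])) [0.51799693 0.08629643 0.1018787 ]
```

{"fn": "play_rows", "kwargs": {"commands": [{"dp": [1.8, -0.1, -0.9], "yaw": 0}, {"dp": [1.4, -0.1, -0.7], "yaw": 0}, {"dp": [0, 0, 0], "yaw": 0}, {"dp": [0, 0, 0], "yaw": 0}, {"dp": [0, 0, 0], "yaw": 0}]}}

```text
clock: 73.28
ee_pos: [0.5211, 0.0861, 0.1003]
eef_rot: [[-0.997, 0.072, -0.0], [0.072, 0.997, -0.0], [0.0, -0.0, -1.0]]
force: [-1.1, -0.2, 0.4]
grip_width: 0.0151
```

Run:
```python
from fa import *
print(F(),env.read_state()['ee_pos'])
b=cv2.imread('pics/t15.png')
b=snap('top','t18.png');a=snap('scene','s18.png')
r=env.search_frame('cup_blue','top');print([(np.round(x['extent'],1).tolist(),round(x['conf'],2)) for x in r[:2]])
r=env.search_frame('cup_blue','scene');print([(np.round(x['extent'],1).tolist(),round(x['conf'],2)) for x in r[:2]])
for cam,im in(('top',b),('scene',a)):
    im=im.astype(int);m=((im[:,:,2]-im[:,:,0]>35)&(im[:,:,2]-im[:,:,1]>12)).astype('u1')
    n,l,st,c=cv2.connectedComponentsWithStats(m);print(cam,[st[i].tolist() for i in range(1,n) if st[i,4]>60])
```

```text
(array([-0.83,  0.5 , -0.32]), array([0.1 , 0.13, 0.23])) [0.52117645 0.08607752 0.10023306]
[([282.1, 156.3, 25.4, 26.7], 0.5)]
[([302.6, 182.3, 26.6, 16.4], 0.81), ([187.3, 204.6, 141.4, 64.9], 0.52)]
top [[102, 56, 93, 76, 1012], [9, 281, 12, 11, 101], [6, 348, 12, 12, 108]]
scene [[383, 49, 36, 30, 606], [421, 53, 15, 24, 242], [433, 83, 11, 11, 87], [384, 234, 128, 125, 2175]]
```

{"fn": "play_rows", "kwargs": {"commands": [{"dp": [1.5, -0.1, -0.8], "yaw": 0}, {"dp": [0, 0, 0], "yaw": 0}, {"dp": [0, 0, 0], "yaw": 0}, {"dp": [0, 0, 0], "yaw": 0}]}}

```text
clock: 74.28
ee_pos: [0.5227, 0.086, 0.0994]
eef_rot: [[-0.997, 0.072, -0.0], [0.072, 0.997, -0.0], [0.0, -0.0, -1.0]]
force: [-1.0, 0.1, -1.0]
grip_width: 0.015
```

```bash
python3 -c "
from fa import *
print(F(8),env.read_state()['ee_pos'])"
```

```text
(array([-0.68, -0.14,  0.34]), array([0.12, 0.12, 0.09])) [0.52267833 0.08598817 0.09942116]
```

{"fn": "play_rows", "kwargs": {"commands": [{"dp": [-8, 0.6, 4.1], "yaw": 0}, {"dp": [-12, 0.8, 6], "yaw": 0}, {"dp": [-15, 1, 10], "yaw": 0}, {"dp": [-15, 10, 15], "yaw": 0.01}, {"dp": [-15, 15, 12], "yaw": 0.01}, {"dp": [-15, 15, 2], "yaw": 0.015}, {"dp": [-15, 15, 0], "yaw": 0.02}, {"dp": [-15, 12, 0], "yaw": 0.015}, {"dp": [-10, 8, 0], "yaw": 0}, {"dp": [0, 0, 0], "yaw": 0}, {"dp": [0, 0, 0], "yaw": 0}]}}

```text
clock: 76.05
ee_pos: [0.403, 0.1632, 0.1485]
eef_rot: [[-1.0, 0.002, 0.0], [0.002, 1.0, -0.001], [-0.0, -0.001, -1.0]]
force: [0.3, -0.9, -0.5]
grip_width: 0.0154
```

Run:
```python
from h import *
import tp
tp.show('19')
b=cv2.imread('pics/t19.png').astype(int)
for cam,f,(x0,x1,y0,y1) in(('top','t19',(180,235,180,240)),('scene','s19',(290,345,170,215))):
    im=cv2.imread('pics/%s.png'%f).astype(int);m=((im[:,:,0]-im[:,:,2]>25)&(im[:,:,0]-im[:,:,1]>8));k=np.zeros_like(m);k[y0:y1,x0:x1]=m[y0:y1,x0:x1]
    n,l,st,c=cv2.connectedComponentsWithStats(k.astype('u1'));i=1+np.argmax(st[1:,4]);print(cam,st[i],c[i])
    x,y,w,h,_=st[i]
    if cam=='top':print(onz('top',x+(w-1)/2,y+(h-1)/2,.04))
im=cv2.imread('pics/s0.png').astype(int);m=((im[:,:,0]-im[:,:,2]>25)&(im[:,:,0]-im[:,:,1]>8));k=np.zeros_like(m);k[170:215,290:345]=m[170:215,290:345];n,l,st,c=cv2.connectedComponentsWithStats(k.astype('u1'));i=1+np.argmax(st[1:,4]);print('scene at start',st[i],c[i])
```

```text
E [0.403  0.1631 0.1485] yaw -0.0024 F [-0.6  0.3 -0.6] tip est [0.4858 0.1648 0.1238]
top [201.2 198.2]
. . . . . . . . . . . . . . . . . . . . . . . . .
. . . . . . . . . . . . . . . . . . . . . . . . .
. . . . . . . . . . . . . . . . . . . . . . . . .
. . . . . . . . . . . . . . . . . . . . . . . . .
. . . . . . . . . . . . . . . . . . . . . . . . .
. . . . . . . . . . . . . . . . . . . . . . . . .
. . . . . . . . . . . . . . . . . . . . . . . . .
. . . . . . . . . . . . . . . . . . . . . . . . .
. . . . . . . . . . . . . . . . . . . . . . . . .
. . . . . . . . . . . . # # . . . . . . . . . . .
. . . . . . . . . . # # # # # . . . . . . . . . .
. . . . . . . . . . # # # # # . . . . . . . . . .
. . . . . . . . . # # # # # # . . . . . . . . . .
. . . . . . . . . . # # # # # . . . . . . . . . .
. . . . . . . . . . # # # # # . . . . . . . . . .
. . . . . . . . . . . # . # . . . . . . . . . . .
. . . . . . . . . . . . . . . . . . . . . . . . .
. . . . . . . . . . . . . . . . . . . . . . . . .
scene [317.8 162.6]
. . . . . . . . . . . . . . # # # # # # . . o o o
. . . . . . . . . . . . #
[... 334 characters left out ...]
 . . . . . . # # # # # . o o o o o o o o
. . . . . . . . . . # # # . . . . o o o o o o o o
. . . . . . . . . . . . . . . . o o o o o o o o o
. . . . . . . . . . . . . . . . o o o o o o o o o
. . . . . . . . . . . . . . . . . o o o o o o o o
. . . . . . . . . . . . . . . . . . o o o o o o o
. . . . . . . . . . . . . . . . . . . o o o o o o
. . . . . . . . . . . . . . . . . . . . o o o o o
. . . . . . . . . . . . . . . . . . . . . o o o o
. . . . . . . . . . . . . . . . . . . . . . o o .
top [204 196   9  18 109] [208.21100917 205.04587156]
[0.47057601 0.15304012 0.04      ]
scene [303 180  24  13 187] [314.32620321 185.96791444]
scene at start [303 179  24  14 239] [313.83263598 185.74476987]
```

The blue cup hasn't moved and the tip estimate agrees with both pictures. Rinsing now.

{"fn": "play_rows", "kwargs": {"commands": [{"dp": [0, 0, -20], "yaw": 0}, {"dp": [0, 0, -25], "yaw": 0}, {"dp": [0, 0, -20], "yaw": 0}, {"dp": [0, 0, -12], "yaw": 0}, {"dp": [0, 0, -10], "yaw": 0}, {"dp": [0, 0, -8], "yaw": 0}, {"dp": [0, 0, -6], "yaw": 0}, {"dp": [0, 0, 0], "yaw": 0}, {"dp": [0, 0, 0], "yaw": 0}, {"dp": [0, 0, 0], "yaw": 0}, {"dp": [0, 0, 0], "yaw": 0}, {"dp": [0, 0, 0], "yaw": 0}]}}

```text
clock: 77.65
ee_pos: [0.4028, 0.1634, 0.0477]
eef_rot: [[-1.0, 0.002, 0.0], [0.002, 1.0, -0.0], [-0.0, -0.0, -1.0]]
force: [-0.2, -0.3, 0.1]
grip_width: 0.0152
```

Run:
```python
import tp
tp.show('20')
```

```text
E [0.4027 0.1634 0.0476] yaw -0.0018 F [ 0.3 -0.9 -0.1] tip est [0.4855 0.1651 0.0229]
top [205.2 200.3]
. . . . . . . . . . . . . . . . . . . . . . . . .
. . . . . . . . . . . . . . . . . . . . . . . . .
. . . . . . . . . . . . . . . . . . . . . . . . .
. . . . . . . . . . . . . . . . . . . . . . . . .
. . . . . . . . . . . . . . . . . . . . . . . . .
. . . . . . . . . . . . . . . . . . . . . . . . .
. . . . . . . . . . . . . . . . . . . . . . . . .
. . . . . . . . . . . . . . . . . . . . . . . . .
. . . . . . . . . . . . . . . . . . . . . . . . .
. . . . . . . . . . . . . . . . . . . . . . . . .
. . . . . . . . . . . # # # # . . . . . . . . . .
. . . . . . . . . . . # # # # . . . . . . . . . .
. . . . . . . . . . . # # # # . . . . . . . . . .
. . . . . . . . . . # # # # # . . . . . . . . . .
. . . . . . . . . . # # # # # . . . . . . . . . .
. . . . . . . . . . . # # . . . . . . . . . . . .
. . . . . . . . . . . . . . . . . . . . . . . . .
. . . . . . . . . . . . . . . . . . . . . . . . .
scene [314.3 193. ]
. . . . . . . . . . . . . . . . . . . . . . . . .
. . . . . . . . . . . . . . . . . . . . . . . . .
. . . . . . . . . . . . . # . . . . . . . . . . .
. . . . . . . . # # # # # # . . . . . . . . . . .
. . . . . . . . # # # # # # # . . . . . . . . . .
. . . . . . . . # # # # # # # . . . . . . . . . .
. . . . . . . . # # # # # # # . . . . . . . . . .
. . . . . . . . . # # # # # # . . . . . . . . . .
. . . . . . . . . o # # # # # . . . . . . . . . .
. . . . . . . . . . . . . . . . . . . . . . . . .
. . . . . . . . . . . . . . . . . . . . . . . . .
. . . . . . . . . . . . . . . . . . . . . . . . .
. . . . . . . . . . . . . . . . . . . . . . . . .
. . . . . . . . . . . . . . . . . . . . . . . . .
. . . . . . . . . . . . . . . . . . . . . . . . .
. . . . . . . . . . . . . . . . . . . . . . . . .
. . . . . . . . . . . . . . . . . . . . . . . . .
. . . . . . . . . . . . . . . . . . . . . . . . .
```

{"fn": "play_rows", "kwargs": {"commands": [{"dp": [0, 0, 10], "yaw": 0}, {"dp": [0, 0, 25], "yaw": 0}, {"dp": [0, 0, 40], "yaw": 0}, {"dp": [5, 10, 27], "yaw": 0}, {"dp": [9, 18, 0], "yaw": 0.01}, {"dp": [12, 22, 0], "yaw": 0.01}, {"dp": [12, 22, 0], "yaw": 0.01}, {"dp": [12, 22, 0], "yaw": 0.008}, {"dp": [9, 17, 0], "yaw": 0}, {"dp": [0, 0, 0], "yaw": 0}, {"dp": [0, 0, -25], "yaw": 0}, {"dp": [0, 0, -30], "yaw": 0}, {"dp": [0, 0, -30], "yaw": 0}, {"dp": [0, 0, -15], "yaw": 0}, {"dp": [0, 0, -10], "yaw": 0}, {"dp": [0, 0, 0], "yaw": 0}, {"dp": [0, 0, 0], "yaw": 0}]}}

```text
clock: 79.88
ee_pos: [0.4624, 0.2746, 0.0406]
eef_rot: [[-0.999, -0.036, 0.001], [-0.036, 0.999, 0.0], [-0.001, -0.0, -1.0]]
force: [0.1, -0.3, -0.8]
grip_width: 0.0152
```

{"fn": "play_rows", "kwargs": {"commands": [{"dp": [0, 0, -2], "yaw": 0}, {"dp": [0, 0, -2], "yaw": 0}, {"dp": [0, 0, -2], "yaw": 0}, {"dp": [0, 0, -2], "yaw": 0}, {"dp": [0, 0, -1], "yaw": 0}, {"dp": [0, 0, 0], "yaw": 0}, {"dp": [0, 0, 0], "yaw": 0}]}}

```text
clock: 80.75
ee_pos: [0.4617, 0.2744, 0.0306]
eef_rot: [[-0.999, -0.036, 0.0], [-0.036, 0.999, -0.0], [-0.0, -0.0, -1.0]]
force: [0.3, 0.3, 0.3]
grip_width: 0.0155
```

{"fn": "play_rows", "kwargs": {"commands": [{"dp": [0, 0, -2], "yaw": 0}, {"dp": [0, 0, -2], "yaw": 0}, {"dp": [0, 0, -1.5], "yaw": 0}, {"dp": [0, 0, -1.5], "yaw": 0}, {"dp": [0, 0, 0], "yaw": 0}, {"dp": [0, 0, 0], "yaw": 0}]}}

```text
clock: 81.5
ee_pos: [0.4629, 0.2747, 0.025]
eef_rot: [[-0.999, -0.036, 0.003], [-0.036, 0.999, 0.0], [-0.003, 0.0, -1.0]]
force: [-1.2, -0.2, 10.1]
grip_width: 0.0153
```

{"fn": "play_rows", "kwargs": {"commands": [{"dp": [0, 0, -2], "yaw": 0}, {"dp": [0, 0, -2], "yaw": 0}, {"dp": [0, 0, -1.5], "yaw": 0}, {"dp": [0, 0, -1.5], "yaw": 0}, {"dp": [0, 0, 0], "yaw": 0}, {"dp": [0, 0, 0], "yaw": 0}]}}

```text
clock: 82.25
ee_pos: [0.4623, 0.2748, 0.0177]
eef_rot: [[-0.999, -0.037, 0.001], [-0.037, 0.999, 0.0], [-0.001, 0.0, -1.0]]
force: [-4.1, 0.2, 10.7]
grip_width: 0.0153
```

{"fn": "play_rows", "kwargs": {"commands": [{"dp": [0, 0, -1.5], "yaw": 0}, {"dp": [0, 0, -1.5], "yaw": 0}, {"dp": [0, 0, 0], "yaw": 0}, {"dp": [0, 0, 0], "yaw": 0}]}}

```text
clock: 82.75
ee_pos: [0.462, 0.2748, 0.0146]
eef_rot: [[-0.999, -0.037, 0.001], [-0.037, 0.999, 0.0], [-0.001, 0.0, -1.0]]
force: [-4.6, 0.1, 10.4]
grip_width: 0.0154
```

```bash
cat > fit2.py <<'E'
from h import *
import sys
a=snap('scene',sys.argv[1]);s=env.read_state();E=s['ee_pos'];y=np.arctan2(s['eef_rot'][1,0],s['eef_rot'][0,0])-np.pi
g=E+[0,0,.017]
i=a.astype(int);m=(i[:,:,0]-i[:,:,2]>40)&(i[:,:,1]-i[:,:,2]>22)&(i[:,:,0]>110);k=np.zeros_like(m);k[170:225,315:380]=m[170:225,315:380]
v,u=np.nonzero(k);print('bristle',len(u),u.mean().round(1) if len(u) else None,v.mean().round(1),v.max())
m=(i[:,:,0]-i[:,:,1]>45)&(i[:,:,0]-i[:,:,2]>45);k=np.zeros_like(m);k[130:190,290:390]=m[130:190,290:390];v,u=np.nonzero(k);print('red',len(u),u.min(),v.min(),u[v.argmin()])
for t in(0,5,10,15,20,25):
    c,q=np.cos(np.radians(t)),np.sin(np.radians(t));d=np.array([c*np.cos(y),c*np.sin(y),-q]);print(t,'bristle',proj('scene',g+.081*d).round(1),'rear',proj('scene',g-.119*d).round(1))
E
python3 fit2.py s21.png
```

```text
bristle 131 334.7 210.3 224Traceback (most recent call last):
  File "fit2.py", line 7, in <module>
    m=(i[:,:,0]-i[:,:,1]>45)&(i[:,:,0]-i[:,:,2]>45);k=np.zeros_like(m);k[130:190,290:390]=m[130:190,290:390];v,u=np.nonzero(k);print('red',len(u),u.min(),v.min(),u[v.argmin()])
                                                                                                                                                  ~~~~~^^
    return umr_minimum(a, axis, None, out, keepdims, initial, where)
ValueError: zero-size array to reduction operation minimum which has no identity
```

{"fn": "play_rows", "kwargs": {"commands": [{"dp": [0, 0, -1], "yaw": 0}, {"dp": [0, 0, -1], "yaw": 0}, {"dp": [0, 0, -1], "yaw": 0}, {"dp": [0, 0, 0], "yaw": 0}, {"dp": [0, 0, 0], "yaw": 0}]}}

```text
clock: 83.42
ee_pos: [0.4617, 0.2748, 0.0115]
eef_rot: [[-0.999, -0.037, 0.0], [-0.037, 0.999, 0.0], [-0.0, 0.0, -1.0]]
force: [-5.6, -0.3, 10.3]
grip_width: 0.0152
```

{"fn": "play_rows", "kwargs": {"commands": [{"dp": [0, 0, 0], "yaw": 0}, {"dp": [0, 0, 0], "yaw": 0}, {"dp": [0, 0, 0], "yaw": 0}, {"dp": [0, 0, 0], "yaw": 0}], "fingers": 0.5}}

```text
clock: 83.92
ee_pos: [0.4616, 0.2743, 0.0104]
eef_rot: [[-0.999, -0.036, -0.0], [-0.036, 0.999, -0.0], [0.0, -0.0, -1.0]]
force: [-0.5, 0.0, -0.7]
grip_width: 0.0427
```

{"fn": "play_rows", "kwargs": {"commands": [{"dp": [0, 0, 5], "yaw": 0}, {"dp": [0, 0, 15], "yaw": 0}, {"dp": [0, 0, 40], "yaw": 0}, {"dp": [0, 0, 50], "yaw": 0}, {"dp": [0, 0, 50], "yaw": 0}, {"dp": [-10, -50, 30], "yaw": 0}, {"dp": [0, -50, 0], "yaw": 0}, {"dp": [0, -50, 0], "yaw": 0}, {"dp": [0, -50, 0], "yaw": 0}, {"dp": [0, -50, 0], "yaw": 0}, {"dp": [0, -50, 0], "yaw": 0}, {"dp": [0, -50, 0], "yaw": 0}, {"dp": [0, -50, 0], "yaw": 0}, {"dp": [0, -50, 0], "yaw": 0}, {"dp": [0, -40, 0], "yaw": 0}, {"dp": [0, 0, 0], "yaw": 0}]}}

```text
clock: 85.92
ee_pos: [0.4514, -0.2179, 0.2014]
eef_rot: [[-0.999, -0.033, 0.001], [-0.033, 0.999, -0.001], [-0.0, -0.001, -1.0]]
force: [-0.2, -0.2, -0.1]
grip_width: 0.0427
```

Run:
```python
from h import *
b=snap('top','t22.png');a=snap('scene','s22.png');print(env.read_state()['ee_pos'])
k=lambda a,f:cv2.resize(a[:,:,::-1],None,fx=f,fy=f,interpolation=cv2.INTER_CUBIC)
A=k(b[135:250,120:320],3);B=k(a[135:225,180:420],2.5)
cv2.imwrite('pics/c22.png',np.vstack([A,B]))
import m2
m2.table('pics/t22.png')
```

```text
[ 0.45160165 -0.21552801  0.20128855]
handle centre [0.4084 0.2717] yaw 0.044 len 0.125 152 origin [0.4513 0.2736] front end [0.4697 0.2744]
blue px 196 [0.4669 0.1647 0.04  ] [0.4679 0.1644 0.03  ] 197 212 198 213
```

View pics/c22.png

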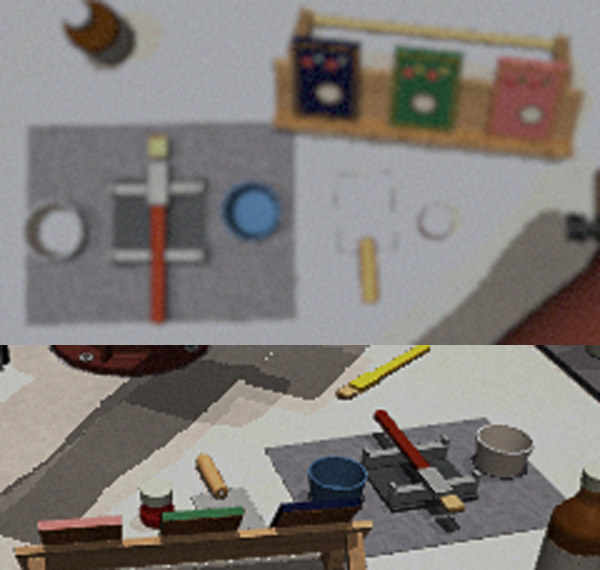

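```bash
python3 -c "
from plant import env
print(env.close_job())"
```

```text
the job is handed in; nothing more can be done
None
```

The job is handed in at about 86 s of the 208 s allowed; no verdict was reported.

**What I did:** The cream panel was absent. I stood rose, green and navy side by side on the ledge, painted faces out. I then tilted the brush about 27° in the grip, using the empty rack's side wall. After that I dipped it in the white cup, touched the losses on rose, green and navy in that order, rinsed it in the blue cup and laid it back across both bars.

**Last checks:**
- **Panels:** The last pictures show all three leaning flat on the rest.
- **Brush:** It lies across both bars with its bristles forward, its origin about 3 mm from the rest's centre and its yaw about 0.04 rad.
- **Cups and bystanders:** Both cups are upright. The blue cup measured within about 2 mm of its start. The bystanders in view showed no visible shift.
- **Dips:** I estimated the tip at about 23 mm height in both cups. The top pictures agreed, but the cup wall hid the tip in the scene view.
- **Touches:** Measured force along the brush was about 1 N on rose and green, against about 0 N in free air. On navy it was only 0.6–0.75 N against noise of about 0.15 N, so that touch is the least certain.

**What disagreed:**
- My first estimate of the slope's position was about 4 mm off in x. I corrected it from the measured losses and the height at which the panel met the ledge.
- The rose and navy losses sit about 8 mm and 4 mm off the panel centreline, so I aimed at the measured spots.
- The detector was about 14 mm off on the white cup and put the yellow look-alike above the real brush, so I used the picture positions for both.

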